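Lay the porch brick of a gas forge

TASK

Lay the porch brick of the gas forge: slide the firebrick that stands on end, still upright, until its foot bears firmly against the forge's skid beside it, then push it high so that it tips over that skid, and keep hold of it with the fingers as it goes over so that it is eased down flat across both skids. Then slide it along the skids until its long side bears firmly and squarely on the forge front, below the mouth, and let go. The brick is soft and crumbly, so never press, drop or knock it hard, and leave the other things on the bench where they are.

Things in the scene. Friction and masses are not known exactly. Their poses are not given: they have to be found in the camera images.
- brick: Cream firebrick, 114 x 51 x 230 mm (own x, y, z), 0.64 to 0.9 kg, rough (friction 0.5 to 0.7). Starts standing on end on the bench, right (-y) of the forge's skids and clear of them. Origin at the centre of its underside; own z up along the 230 mm, own y roughly towards the skids, own x roughly along them. Soft: 30 N from the fingers marks it, so does letting its head fall the last 20 mm or more.
- brick_mid (a point): The centre of the brick, 115 mm up from its foot; same axes as the brick. The weight is evenly spread. Pushed lower than about 35 mm above the bench the standing brick slides, pushed higher it topples.
- brick_head (a point): The centre of the brick's top end (230 mm up); same axes.
- brick_toe (a point): The middle of the brick's bottom edge on the side that faces the skids (own y = +25.5 mm, z = 0). As the brick goes over, this edge slides back along the bench while the face runs down the skid's upper outer edge, up to a lean of about 65 degrees; then the face sticks on that edge, and the brick comes to lie with 50 to 60 mm of its foot end outside it.
- forge: Fixed black gas forge: a steel box 240 mm wide (y), 260 deep (x), from 25 to 190 mm above the bench, handle on top to 221 mm, burner out of its left side, on two skids. Origin on the bench under the middle of its flat front plate: the plate is the plane x = 0 of this frame and faces -x, towards the robot. The mouth (110 mm wide) is 76 to 146 mm above the bench.
- skid_right: The forge's right skid, 25 mm square steel tube lying on the bench along the forge's x: this point is on its flat top (25 mm above the bench), at its outer (-y) edge, 120 mm in front of the plate; forge axes. The skid covers y = -75 to -50 mm of the forge's frame, and x from -270 mm (free end, towards the robot) to under the box.
- front_plate: The forge's flat steel front plate, fixed, 240 mm wide, with the mouth in it; same origin and axes as the forge, its face at x = 0. Below the mouth it is a plain band 25 to 76 mm above the bench, against which the long side of the brick lying on the skids comes to bear; firmly means a push of some 15 N in all (sliding it alone takes 3 to 7 N), there as on the skid.
- skid_left (a point): The left skid, the same tube, covering y = +50 to +75 mm of the forge's frame: this point is on its flat top at its outer (+y) edge, 120 mm in front of the plate; forge axes. A brick lying flat on both skids has its upper face 76 mm above the bench, level with the floor of the mouth.
- spare_brick: Bystander: a second firebrick of the same kind (230 x 114 x 51 mm) lying flat on the bench to the left, out of the way; origin at the centre of its underside.
- offcut: Bystander: a rusty square-bar offcut, 90 x 14 x 14 mm, lying on the bench between the two skids (it is lower than the skids and stays there); origin at the centre of its underside.
- tin: Bystander: a plain metal tin, 68 mm across and 70 mm tall, standing on the bench at the right; origin at the centre of its underside.
- hammer: Bystander: a hand hammer lying on the bench at the left; origin under the middle of it.
- punch: Bystander: a round steel punch, 160 mm long and 18 mm thick, lying on the bench; origin under its middle.
- tongs: Bystander: smith's tongs, 320 mm long and 13 mm high, lying on the bench at the right; origin near the rivet.
- wire_brush: Bystander: a wire brush lying on the bench at the right; origin under its middle.

How it is judged:
On the way, in this order (a step that is already met when the one before it is completed fails the run):
1. the brick, still upright, has been slid until its foot bears on the right skid (3 N or more) (angle between brick's own z axis and vertical below 0.12 rad and y of brick_toe in the frame of forge above -0.078 m and z of brick_toe in the frame of forge below 0.01 m and contact force between brick and skid_right above 3 N), for 0.1 s.
2. the brick leans over the right skid (30 to 70 degrees), its foot still below the skid's top, resting on the skid and held by the fingers (angle between brick's own z axis and vertical between 0.52 and 1.22 rad and z of brick_toe in the frame of forge below 0.025 m and contact force between brick and forge above 0.3 N and contact force between the fingers and brick above 0.3 N), for 0.2 s.
3. the brick, lying flat on the skids, is pressed home on the forge front (2 N or more) (angle between brick's own z axis and vertical above 1.53 rad and contact force between brick and front_plate above 2 N), for 0.1 s.
At the end, for the whole second after the job is handed in: The brick lies flat (within 2 degrees) on both skids with its ends over the outside of each (its middle within 35 mm of the middle between the skids), its long side against the forge front (gap under 2.5 mm, square within 2 degrees), at rest (angle between brick's own z axis and vertical between 1.53 and 1.61 rad and z of brick_mid in the frame of forge between 0.047 and 0.054 m and x of brick_mid in the frame of forge between -0.0595 and -0.053 m and y of brick_mid in the frame of forge between -0.035 and 0.035 m and angle between the x axis of brick and the x axis of forge, either way round below 0.04 rad and linear speed of brick below 0.01 m/s); the robot touches nothing.
It fails at once if the fingers press the soft brick with more than 30 N (contact force between the fingers and brick above 30 N).
It fails at once if the brick is pressed or knocked against the forge or its skids with more than 60 N in all (contact force between brick and forge above 60 N).
It fails at once if the brick is let fall instead of being eased down (it turns faster than 3 rad/s) (angular speed of brick above 3 rad/s).
It fails at once if the brick falls over on the bench (angle between brick's own z axis and vertical above 1.3 rad and z of brick_mid in the frame of forge below 0.04 m).
It fails at once if another thing on the bench is disturbed (moved more than 15 mm) (distance of any of spare_brick, offcut, tin, hammer, punch, tongs, wire_brush from where it was at the start of the episode above 0.015 m).
It also fails if it takes over 72 s, if anything falls off the work surface, if the arm or the gripper's body presses on something with over 40 N, if the wrist force passes 120 N, or if a joint passes its speed limit or range.

ROBOT

A 6-joint arm with a two-finger parallel gripper is mounted at the origin on the work surface. World frame = base frame: x ahead of the robot, y to its left, z up, the work surface at z = 0. Lengths are in m, angles in rad, forces in N, time in s.
With the tool pointing down it reaches from about 0.25 to 0.775 m from the base axis. Payload 4 kg.
Tool frame: the origin (TCP) lies where the fingers leave the gripper's body, on its centre line; the fingertips stand 97 mm ahead of it and the grasp point (between the pads) lies 78 mm ahead of it; z points along the fingers, x is the direction in which the jaws open and shut, and the axes are right-handed (so a half turn about z gives the same grasp; the last joint's range is limited). The gripper opens to 94 mm and grips with 3 to 60 N. Pads are 16 mm wide; open, the fingers measure 119 mm over their backs; the gripper's body (75 mm by 177 mm) begins 78 mm behind the grasp point.
Start: joints at [-1.249, 0.087, 1.371, -0, 1.684, -0.103], TCP at [0.227, -0.501, 0.303] pointing down, gripper open.
Joint ranges: [-3.1, 3.1], [-0.76, 2.03], [0.27, 2.55], [-1.08, 4.22], [0.17, 2.65], [-2.57, 2.57]. Speed limits (rad/s): [2.79, 2.79, 3.14, 3.14, 3.14, 3.14].

INTERFACE

Orientations are given as [roll, pitch, yaw] about the fixed x, y, z axes, in that order (R = Rz(yaw) Ry(pitch) Rx(roll)).
In Python, from bench import * gives the robot as it stands.
- The arm moves only by the tool jog_arm, never from a script. Its argument "moves" is a list of rows, each a list of 7 numbers: the turn, a rotation vector about the world's x, y, z in rad, then the shift along the world's x, y, z in mm, then the finger opening in mm, from 0 to 94. In form: [[rx, ry, rz, tx, ty, tz, fingers], ...]. A call has 1 to 12 rows; each row shifts and turns the commanded pose from where the row before left it; what a row does not reach is not made up. A row lasts 1/8 s, in which the tool goes at most 62.5 mm and 10.7 degrees, less where a joint would pass 70% of its speed; a pose out of reach is approached as far as the arm can. A call is refused whole if a number of a shift passes 62.5 or a number of a turn 0.188, either way. A call with a gripper value outside its range is refused whole. The fingers move at their own pace and stop on an object; the grip force is fixed at half the most. Time passes only in rows, so rows that do not move let the fingers close. It gives the time, the measured TCP pose, the force and the opening at its end, in the units of the state.
- get_obs(): the state, without advancing time (a new reading comes with each control period).
- snapshot(name): name is "side" or "top" or "wrist"; returns the picture (384x512x3 uint8, red, green, blue); there is no depth.
- get_calibration(name): a dict with "camera_matrix" (3x3 intrinsics, pixels), "R" (3x3) and "t" (3): a world point X has camera coordinates R X + t. Camera axes: x right, y down, z forward; pixel columns grow to the right and rows downward; lengths in m; the calibration is good to about 2 mm. The wrist camera is an equidistant fisheye: a pixel r from the principal point sees the ray r / f radians off the axis. A picture is of the moment at which its call begins: read the wrist's pose just before it. get_calibration takes no time and is no camera call; for the wrist camera it gives the pose at the moment of the call.
- close_job(): hands the job in, once; it reports no verdict.
Trained networks look in the newest picture that a camera, given by its name, has taken for a name from the list of things; names that differ only in an ending like _2 or _b are one class to them, and where a whole thing is asked for, a point or a joint stands for the part that bears it (a point fixed in the world has none). Each returns a list of dicts, best first, with "conf" (0 to 1); they miss things now and then, are a little off and sometimes report something else, mostly with a low value. They report only what shows in the picture. A call takes as long as a camera call.
- look_for(label, camera): "bbox" ([left, top, right, bottom] in pixels, round what is visible of it).
The state is a dict: "time": time; "joint_positions": joint angles; "qvel": joint speeds; "joint_torque": joint torques, N m; "tool_pos": TCP position; "ee_rot": TCP orientation; "wrist_force": force on the tool from outside, world axes, zero at the start; "wrist_torque": the same for the moment, N m; "width": finger opening in m.
Only numpy, scipy, OpenCV 4.12 (cv2) and the standard library are available. Lean on these libraries where they do the work, as an engineer would, in place of code of your own. Each camera call takes 0.05 s, during which the arm holds its last target.

## Working session

There is one attempt and no reset: what is moved stays moved. The work goes in short steps, Python scripts to look and compute and a tool call to move; the robot and the scene stay as the last step left them, time stands still between calls to the robot, and variables do not carry over. Pictures are saved under pics/ and viewed, and the job is handed in when it is done.

Besides the shell and the picture viewer there is one more tool, called as a command line: name --pt "numbers of a row" for each row, then --argument value for the rest. jog_arm: Moves the arm, as the interface text tells. Its arguments: {"type":"object","properties":{"moves":{"type":"array","items":{"type":"array","items":{"type":"number"}}}},"required":["moves"]}

```bash
mkdir -p pics; ls; cat > h.py <<'E'
from bench import *
import numpy as np, cv2
def shot(n,f):
    im=snapshot(n); im=np.asarray(im); cv2.imwrite('pics/'+f+'.png',cv2.cvtColor(im,cv2.COLOR_RGB2BGR)); return im
def proj(n,X):
    c=get_calibration(n);K=np.array(c['camera_matrix']);p=np.array(c['R'])@np.array(X,float)+np.array(c['t']);q=K@p;return q[:2]/q[2]
def onplane(n,uv,z):
    c=get_calibration(n);K=np.array(c['camera_matrix']);R=np.array(c['R']);t=np.array(c['t'])
    d=R.T@np.linalg.inv(K)@np.array([uv[0],uv[1],1.]);o=-R.T@t
    return o+d*(z-o[2])/d[2]
E
python3 - <<'E'
from h import *
np.set_printoptions(precision=4,suppress=True)
for n in ['side','top']:
    shot(n,n+'0'); c=get_calibration(n); print(n,-np.array(c['R']).T@c['t'],np.array(c['R'])[2],c['camera_matrix'])
    for l in ['brick','forge','skid_right','skid_left','front_plate','tin','tongs','spare_brick']:
        print(l,[(np.round(d['bbox']),round(d['conf'],2)) for d in look_for(l,n)][:2])
print(get_obs())
E
```

```text
pics
side [0.2459 1.0224 0.9255] [ 0.2441 -0.7646 -0.5965] [[387.0227   0.     250.3584]
 [  0.     387.0227 191.8554]
 [  0.       0.       1.    ]]
brick [(array([236., 141., 271., 202.]), 0.66)]
forge [(array([109., 142., 280., 244.]), 0.96)]
skid_right [(array([205., 199., 277., 224.]), 0.83)]
skid_left [(array([108., 144., 280., 247.]), 0.56), (array([235., 143., 270., 205.]), 0.47)]
front_plate [(array([183., 160., 222., 227.]), 0.96), (array([109., 141., 281., 247.]), 0.37)]
tin [(array([309., 164., 328., 189.]), 0.55)]
tongs [(array([268., 153., 313., 156.]), 0.63)]
spare_brick [(array([119., 304., 215., 369.]), 0.57)]
top [0.2873 0.0127 1.5984] [ 0.1824  0.0038 -0.9832] [[440.2526   0.     255.9071]
 [  0.     440.2526 194.3889]
 [  0.       0.       1.    ]]
brick [(array([283., 156., 305., 203.]), 0.7)]
forge [(array([170.,  63., 290., 227.]), 0.56)]
skid_right [(array([263., 149., 275., 224.]), 0.85), (array([284., 158., 305., 205.]), 0.54)]
skid_left [(array([170.,  62., 291., 226.]), 0.69)]
front_plate [(array([216., 128., 287., 152.]), 0.76)]
tin [(array([340., 235., 358., 257.]), 0.83), (array([216., 128., 288., 153.]), 0.38)]
tongs [(array([372., 146., 411., 231.]), 0.78)]
spare_brick [(array([ 87., 153., 145., 218.]), 0.76)]
{'time': 0.9, 'joint_positions': array([-1.2491,  0.0872,  1.3707, -0.    ,  1.6836, -0.1031]), 'qvel': array([ 0.0004, -0.0009,  0.0013,  0.0012, -0.0003, -0.0023]), 'joint_torque': array([  0.0024, -34.0031, -30.26  ,   0.072 ,   0.0235,  -0.    ]), 'tool_pos': array([ 0.2267, -0.5011,  0.3027]), 'ee_rot': array([ 3.1416, -0.0002, -1.146 ]), 'wrist_force': array([-0.32  ,  1.202 ,  0.4797]), 'wrist_torque': array([-0.006 , -0.0013,  0.0409]), 'width': 0.09403590513405966}
```

```bash
python3 - <<'E'
import cv2
a=cv2.imread('pics/top0.png'); cv2.imwrite('pics/top0c.png',cv2.resize(a[50:270,190:390],None,fx=4,fy=4,interpolation=cv2.INTER_CUBIC)[:600*2][::1][:, :800][:600*2] if 0 else cv2.resize(a[120:270,200:400],(800,600),interpolation=cv2.INTER_CUBIC))
a=cv2.imread('pics/side0.png'); cv2.imwrite('pics/side0c.png',cv2.resize(a[120:270,150:350],(800,600),interpolation=cv2.INTER_CUBIC))
E
```

```text
(no output)
```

View pics/top0.png

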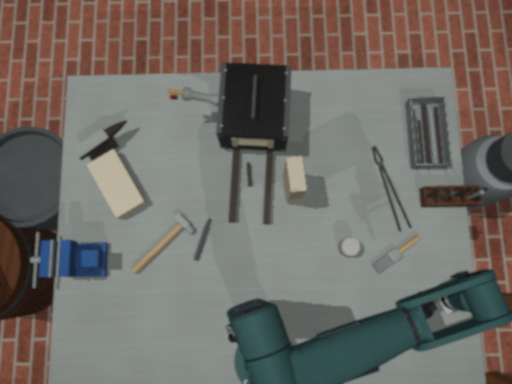

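View pics/top0c.png

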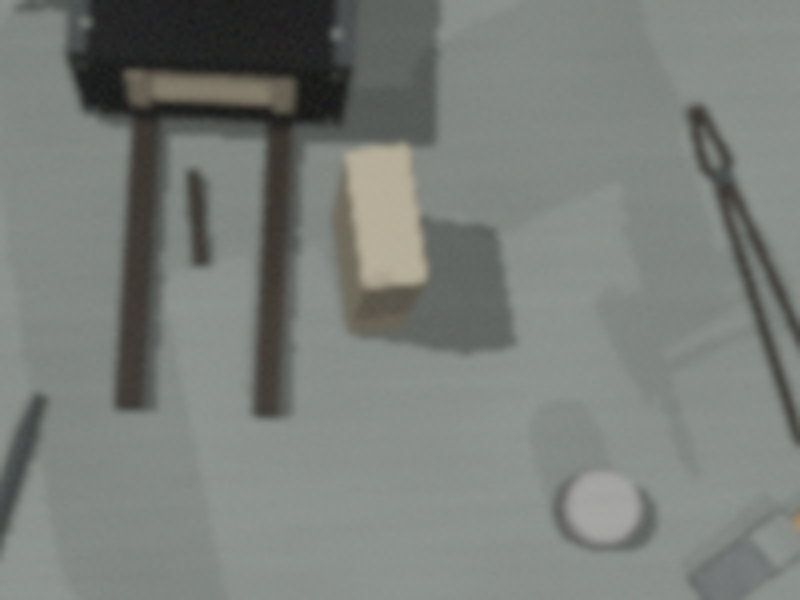

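View pics/side0c.png

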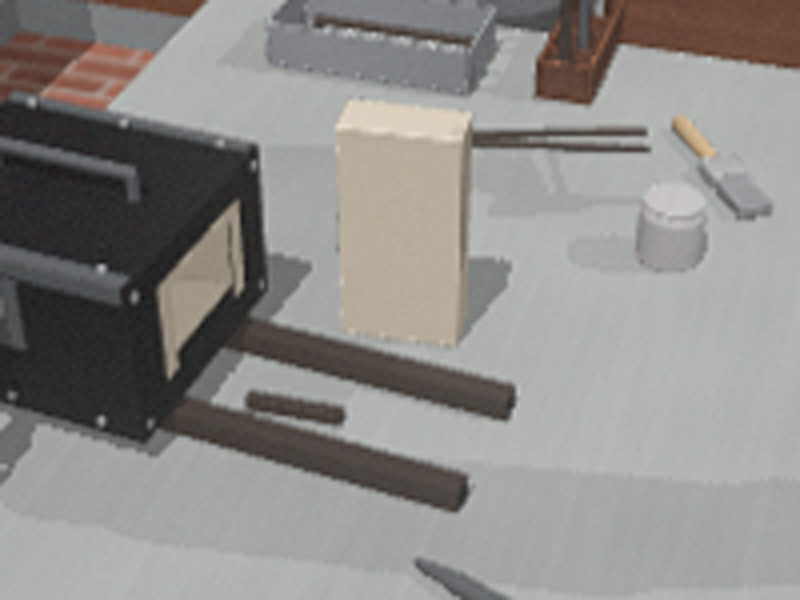

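View pics/side0.png

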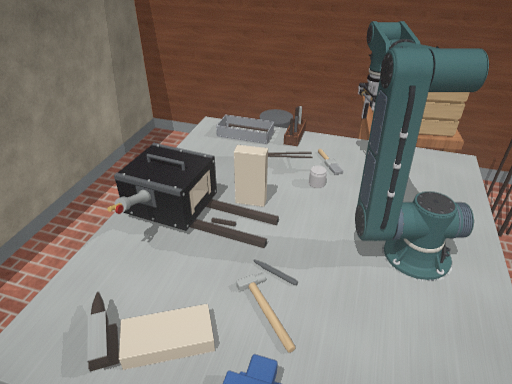

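```bash
cat >> h.py <<'E'
def T(p,L):  # p=(x,y,yaw)
    c,s=np.cos(p[2]),np.sin(p[2]);L=np.atleast_2d(np.array(L,float))
    return np.c_[p[0]+c*L[:,0]-s*L[:,1],p[1]+s*L[:,0]+c*L[:,1],L[:,2]]
def overlay(n,f,polys,out,box):
    im=cv2.imread('pics/'+f+'.png');l,t,w=box;k=800/w;h=int(w*.75)
    im=cv2.resize(im[t:t+h,l:l+w],(800,600),interpolation=cv2.INTER_CUBIC)
    for P,col in polys:
        q=np.array([((proj(n,x)-[l,t])+.5)*k-.5 for x in P])
        cv2.polylines(im,[np.round(q).astype(int)],True,col,1)
    cv2.imwrite('pics/'+out+'.png',im)
def forge_polys(p):
    o=[]
    for a,b in((-.075,-.05),(.05,.075)):
        o.append((T(p,[[-.27,a,.025],[-.27,b,.025],[0,b,.025],[0,a,.025]]),(0,255,0)))
        o.append((T(p,[[-.27,a,.0],[-.27,b,.0],[-.27,b,.025],[-.27,a,.025]]),(0,255,0)))
    o.append((T(p,[[0,-.12,.025],[0,.12,.025],[0,.12,.19],[0,-.12,.19]]),(0,0,255)))
    o.append((T(p,[[0,-.055,.076],[0,.055,.076],[0,.055,.146],[0,-.055,.146]]),(0,255,255)))
    return o
def brick_polys(p,off=0):
    P=[[-.057,-.0255],[.057,-.0255],[.057,.0255],[-.057,.0255]]
    return [(T(p,[[a,b,z] for a,b in P]),(255,0,255)) for z in (0,.23)]
E
cat > fit.py <<'E'
from h import *
from scipy.optimize import least_squares
np.set_printoptions(precision=4,suppress=True)
def up(b,U): return (np.array(U)+.5)/4-.5+b
tb=np.array([200,120]);sb=np.array([150,120])
fo=[('top',up(tb,(253,413)),[-.27,-.05,.025]),('top',up(tb,(115,406)),[-.27,.075,.025]),('top',up(tb,(85,106)),[0,.12,.025]),('top',up(tb,(346,120)),[0,-.12,.025]),
('side',up(sb,(516,385)),[-.27,-.075,.025]),('side',up(sb,(467,475)),[-.27,.05,.025]),('side',up(sb,(262,146)),[0,-.12,.19]),('side',up(sb,(136,297)),[0,.12,.19])]
br=[('top',up(tb,(343,150)),[.057,.0255,.23]),('top',up(tb,(410,143)),[.057,-.0255,.23]),('top',up(tb,(427,280)),[-.057,-.0255,.23]),('top',up(tb,(358,287)),[-.057,.0255,.23]),
('side',up(sb,(342,332)),[.057,.0255,0]),('side',up(sb,(460,346)),[-.057,.0255,0]),('side',up(sb,(338,125)),[.057,.0255,.23]),('side',up(sb,(468,135)),[-.057,.0255,.23])]
def fit(d,x0):
    f=lambda p:np.concatenate([proj(n,T(p,L)[0])-u for n,u,L in d])
    r=least_squares(f,x0,loss='soft_l1'); print(r.x,f(r.x).reshape(-1,2).round(2).tolist()); return r.x
a=fit(fo,[.5,0,0]);b=fit(br,[.4,-.15,0]);np.save('fb.npy',[a,b])
for n,o in(('top',(200,120,200)),('side',(150,120,200))): overlay(n,n+'0',forge_polys(a)+brick_polys(b),n+'_ov',o)
E
python3 fit.py
```

```text
[ 0.7482  0.0258 -0.0772] [[-0.2, -0.16], [-0.41, -0.31], [-0.1, 1.78], [-0.68, 1.63], [0.22, -0.51], [0.48, -0.85], [-0.36, -0.9], [-2.45, -2.42]]
[ 0.6056 -0.1114  0.0987] [[0.42, 0.23], [-0.58, 0.11], [0.16, 0.44], [1.42, 0.61], [-0.03, -0.18], [-0.53, 0.24], [-0.46, 0.07], [-1.01, 1.16]]
```

View pics/top_ov.png

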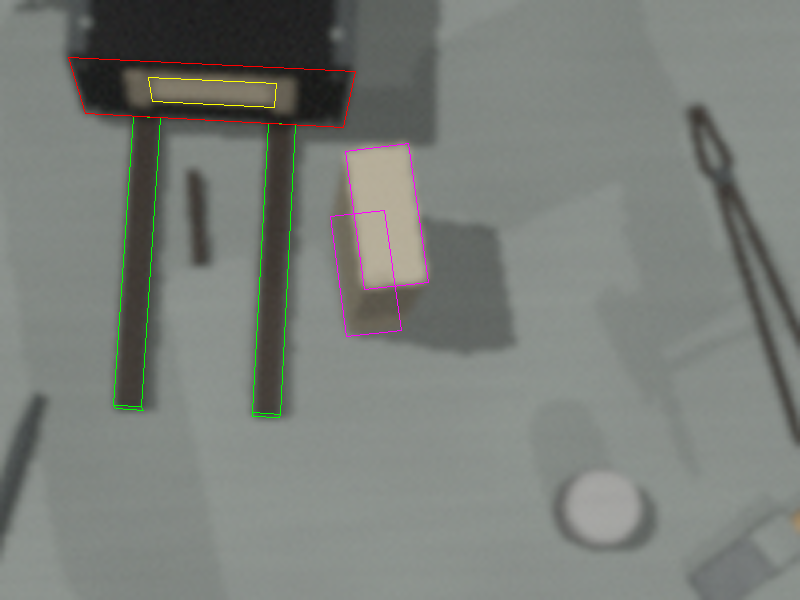

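View pics/side_ov.png

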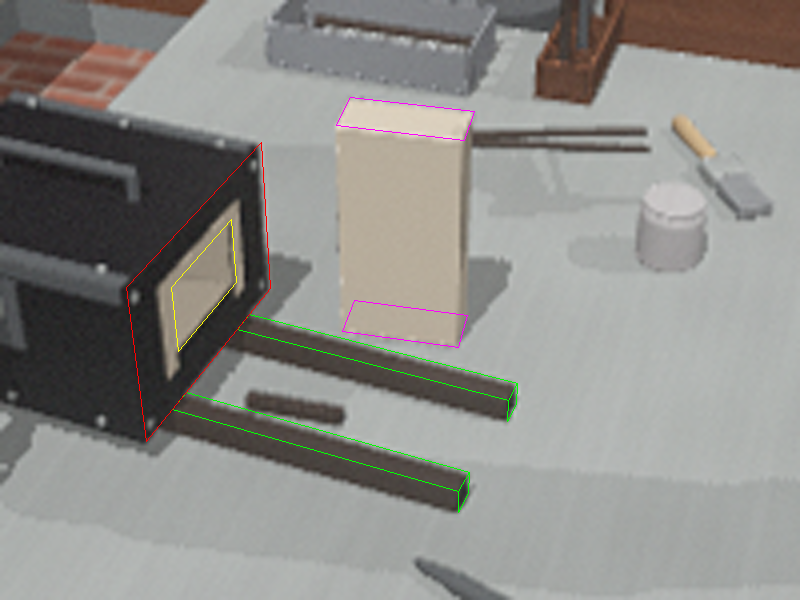

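```bash
python3 - <<'E'
from h import *
import bench; print([n for n in dir(bench) if not n.startswith('_')])
np.set_printoptions(precision=4,suppress=True)
a=np.array([.750,.0256,-.0772])
print('start TCP',T(a,[-.1316,-.2366,.108]))
print('tin',onplane('top',(350,246),.05),'tongs',onplane('top',(372,146),0),onplane('top',(411,231),0),'offcut',onplane('top',(249,163),0),onplane('top',(251,187),0))
E
```

```text
['IKError', 'close_job', 'get_calibration', 'get_obs', 'look_for', 'snapshot']
start TCP [[ 0.6005 -0.2001  0.108 ]]
tin [ 0.3836 -0.3061  0.05  ] tongs [ 0.7589 -0.4215  0.    ] [ 0.436  -0.5405  0.    ] offcut [0.7038 0.0423 0.    ] [0.612  0.0365 0.    ]
```

jog_arm --pt "0 0 0.107 37 30 0 80" --pt "0 0 0.107 37 30 0 80" --pt "0 0 0.107 37 30 0 80" --pt "0 0 0.107 37 30 0 80" --pt "0 0 0.107 37 30 0 80" --pt "0 0 0.107 37 30 0 80" --pt "0 0 0.107 37 30 0 80" --pt "0 0 0.107 37 30 0 80" --pt "0 0 0.107 37 30 0 80" --pt "0 0 0.107 37 30 0 80"

```text
time: 2.15
tool_pos: [0.5978, -0.2, 0.3028]
ee_rot: [3.141, -0.0, -0.072]
wrist_force: [0.1, -1.1, 0.3]
width: 0.0806
```

jog_arm --pt "0.06 0 0 0 0 -50 80" --pt "0.06 0 0 0 0 -50 80" --pt "0 0 0 1 0 -50 80" --pt "0 0 0 1 0 -35 80" --pt "0 0 0 0 0 -7 80" --pt "0 0 0 0 0 0 80"

```text
time: 2.9
tool_pos: [0.599, -0.2013, 0.1114]
ee_rot: [-3.022, 0.008, -0.075]
wrist_force: [-0.1, -0.5, 0.4]
width: 0.0801
```

```bash
python3 - <<'E'
from h import *
for n in('top','side'):shot(n,n+'1')
o=get_obs();print({k:np.round(v,4) for k,v in o.items()})
a=np.array([.750,.0256,-.0772]);b=np.load('fb.npy')[1]
overlay('top','top1',forge_polys(a)+brick_polys(b),'top1o',(200,120,200))
overlay('side','side1',forge_polys(a)+brick_polys(b),'side1o',(150,120,200))
E
```

```text
{'time': np.float64(3.0), 'joint_positions': array([-0.4572,  0.3924,  1.3882,  0.1092,  1.4107, -0.4016]), 'qvel': array([-0.0001, -0.0095, -0.0036, -0.0008, -0.0026, -0.0005]), 'joint_torque': array([-5.90000e-03, -4.30246e+01, -2.69018e+01,  4.76500e-01,
        2.79700e-01,  1.10000e-03]), 'tool_pos': array([ 0.5999, -0.2016,  0.1132]), 'ee_rot': array([-3.0234,  0.005 , -0.0754]), 'wrist_force': array([-0.4277,  1.0126, -0.2354]), 'wrist_torque': array([-0.1221, -0.0641,  0.059 ]), 'width': np.float64(0.0798)}
```

View pics/top1o.png

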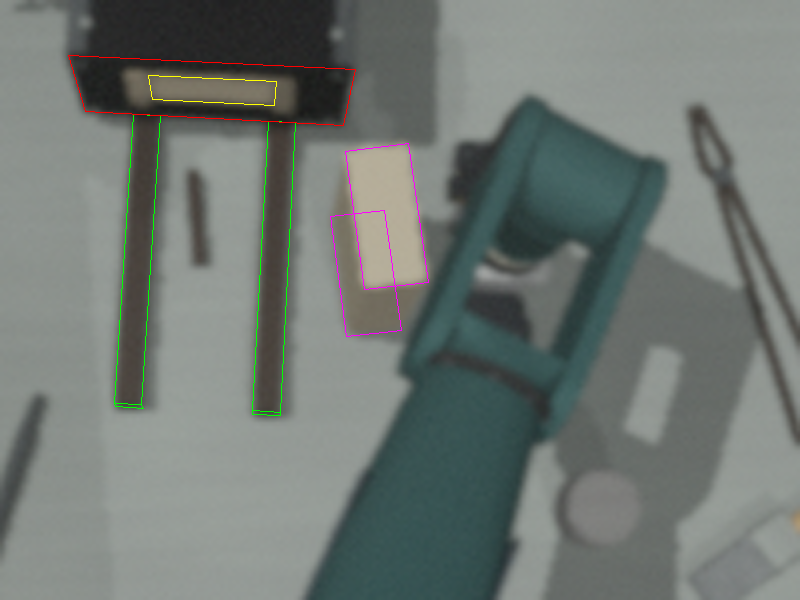

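View pics/side1o.png

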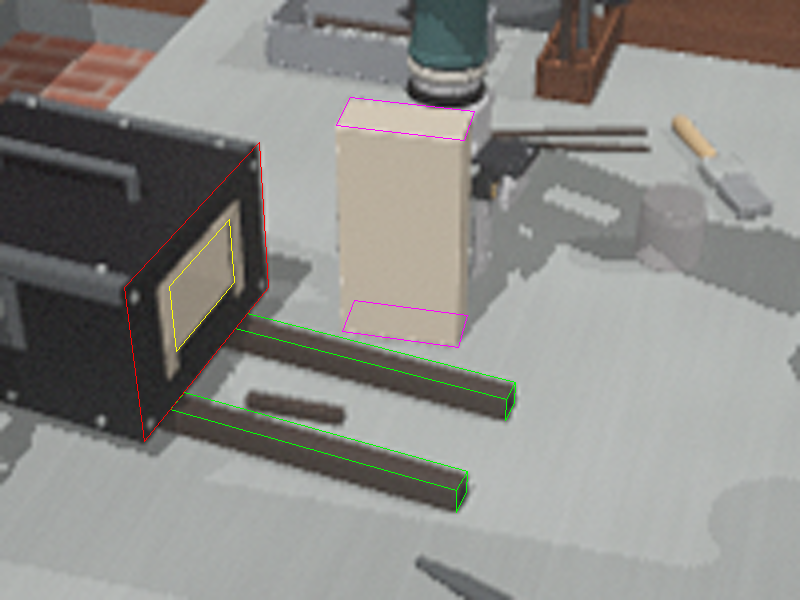

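jog_arm --pt "0.11 -0.011 0 0 -7 -3 80" --pt "0.11 -0.011 0 0 -7 -3 80" --pt "0.11 -0.011 0 0 -4 -4 80" --pt "0 0 0 0 0 -3 80" --pt "0 0 0 0 0 0 80"

```text
time: 3.62
tool_pos: [0.5991, -0.2191, 0.0987]
ee_rot: [-2.693, -0.001, -0.074]
wrist_force: [0.8, -0.2, -1.1]
width: 0.0801
```

```bash
cat >> h.py <<'E'
from scipy.spatial.transform import Rotation as Ro
FA=np.array([.750,.0256,-.0772])
def toforge(X):
    X=np.atleast_2d(X);c,s=np.cos(FA[2]),np.sin(FA[2]);d=X[:,:2]-FA[:2]
    return np.c_[c*d[:,0]+s*d[:,1],-s*d[:,0]+c*d[:,1],X[:,2]]
def st():
    np.set_printoptions(precision=4,suppress=True)
    o=get_obs();R=Ro.from_euler('xyz',o['ee_rot']).as_matrix();Rf=Ro.from_euler('z',-FA[2]).as_matrix()
    w=o['width']
    print('t',round(float(o['time']),2),'tcp_f',toforge(o['tool_pos'])[0],'tip_f',toforge(o['tool_pos']+.097*R[:,2])[0],'q',o['joint_positions'])
    print('toolaxes in forge x,y,z cols\n',Rf@R,'\nF_f',Rf@o['wrist_force'],'w',w)
    return o
E
python3 -c "
from h import *
st()"
```

```text
t 3.62 tcp_f [-0.1316 -0.2556  0.0987] tip_f [-0.1317 -0.2135  0.0113] q [-0.5916  0.4968  1.322   0.3871  1.5575 -0.5697]
toolaxes in forge x,y,z cols
 [[ 1.      0.0036 -0.0009]
 [ 0.0037 -0.9008  0.4341]
 [ 0.0007 -0.4341 -0.9008]] 
F_f [ 0.7966 -0.1503 -1.1389] w 0.08011744018362063
```

jog_arm --pt "0 0 0 0.8 10 0 80" --pt "0 0 0 0.5 6 0 80" --pt "0 0 0 0.4 5 0 80" --pt "0 0 0 0.4 5 0 80" --pt "0 0 0 0.4 5 0 80" --pt "0 0 0 0.4 5 0 80" --pt "0 0 0 0.4 5 0 80" --pt "0 0 0 0.4 5 0 80" --pt "0 0 0 0.4 5 0 80" --pt "0 0 0 0.4 5 0 80"

```text
time: 4.88
tool_pos: [0.6038, -0.1636, 0.0978]
ee_rot: [-2.692, -0.001, -0.075]
wrist_force: [-0.9, -4.9, 1.1]
width: 0.0801
```

```bash
python3 - <<'E'
from h import *
st()
for n in('top','side'):shot(n,n+'2')
overlay('top','top2',forge_polys(FA),'top2o',(200,120,200))
overlay('side','side2',forge_polys(FA),'side2o',(150,120,200))
E
```

```text
t 4.88 tcp_f [-0.1312 -0.1999  0.0978] tip_f [-0.1312 -0.1578  0.0104] q [-0.5171  0.4553  1.3843  0.4051  1.5098 -0.5097]
toolaxes in forge x,y,z cols
 [[ 1.      0.0021  0.0003]
 [ 0.0017 -0.9006  0.4346]
 [ 0.0012 -0.4346 -0.9006]] 
F_f [-0.5494 -4.9907  1.1424] w 0.08007327643976503
```

View pics/top2o.png

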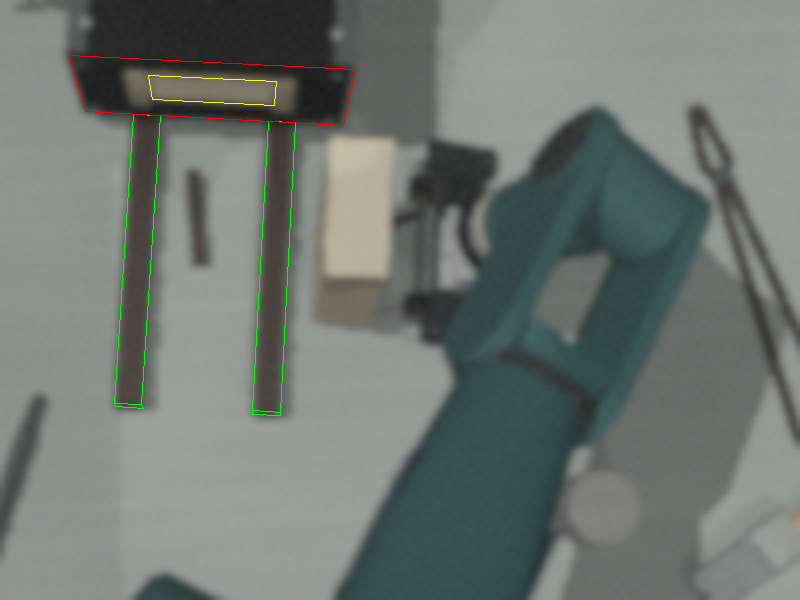

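View pics/side2o.png

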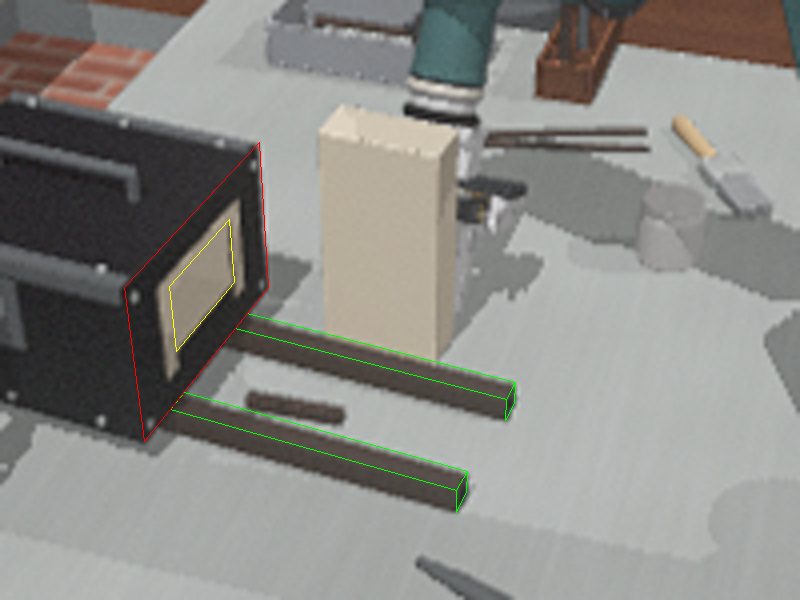

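jog_arm --pt "0 0 0 0.4 5 0 80" --pt "0 0 0 0.4 5 0 80" --pt "0 0 0 0.4 5 0 80" --pt "0 0 0 0.2 3 0 80" --pt "0 0 0 0.2 2 0 80" --pt "0 0 0 0 0 0 80"

```text
time: 5.72
tool_pos: [0.6049, -0.1429, 0.0977]
ee_rot: [-2.69, 0.0, -0.074]
wrist_force: [0.2, -4.2, 0.4]
width: 0.08
```

jog_arm --pt "0 0 0 0.1 1.5 0 80" --pt "0 0 0 0 0 0 80"

```text
time: 5.98
tool_pos: [0.6049, -0.1417, 0.0977]
ee_rot: [-2.69, 0.0, -0.074]
wrist_force: [0.4, -5.4, -0.4]
width: 0.0802
```

jog_arm --pt "0 0 0 0.1 1.5 0 80" --pt "0 0 0 0 0 0 80"

```text
time: 6.22
tool_pos: [0.605, -0.1402, 0.0977]
ee_rot: [-2.69, 0.001, -0.074]
wrist_force: [-0.2, -4.4, -0.6]
width: 0.0799
```

jog_arm --pt "0 0 0 0.1 1.5 0 80" --pt "0 0 0 0 0 0 80"

```text
time: 6.48
tool_pos: [0.6051, -0.1386, 0.0977]
ee_rot: [-2.69, 0.001, -0.074]
wrist_force: [-0.3, -5.3, 0.4]
width: 0.0802
```

jog_arm --pt "0 0 0 0.1 1.5 0 80" --pt "0 0 0 0 0 0 80"

```text
time: 6.72
tool_pos: [0.6052, -0.1371, 0.0977]
ee_rot: [-2.69, 0.001, -0.074]
wrist_force: [-0.3, -4.7, 0.2]
width: 0.0801
```

jog_arm --pt "0 0 0 0.1 1 0 80" --pt "0 0 0 0 0 0 80"

```text
time: 6.98
tool_pos: [0.6053, -0.1367, 0.0978]
ee_rot: [-2.692, 0.0, -0.074]
wrist_force: [0.7, -5.8, 1.1]
width: 0.0797
```

jog_arm --pt "0 0 0 0.1 1 0 80" --pt "0 0 0 0 0 0 80"

```text
time: 7.22
tool_pos: [0.6053, -0.1364, 0.0979]
ee_rot: [-2.693, 0.0, -0.074]
wrist_force: [-1.0, -8.1, 1.1]
width: 0.0803
```

jog_arm --pt "0 0 0 0.1 1 0 80" --pt "0 0 0 0 0 0 80"

```text
time: 7.48
tool_pos: [0.6053, -0.1362, 0.0979]
ee_rot: [-2.695, 0.0, -0.074]
wrist_force: [-2.4, -10.3, 1.2]
width: 0.0804
```

jog_arm --pt "0 0 0 0.1 1 0 80" --pt "0 0 0 0.1 1 0 80" --pt "0 0 0 0 0 0 80" --pt "0 0 0 0 0 0 80"

```text
time: 7.98
tool_pos: [0.6054, -0.1357, 0.0981]
ee_rot: [-2.698, 0.0, -0.075]
wrist_force: [-2.5, -13.2, 2.8]
width: 0.0804
```

```bash
python3 - <<'E'
from h import *
st()
for n in('top','side'):shot(n,n+'3')
b=[FA[0],FA[1],FA[2]];c=T(FA,[-.1315,-.1005,0])[0];B=(c[0],c[1],FA[2])
overlay('top','top3',forge_polys(FA)+brick_polys(B),'top3o',(200,120,200))
overlay('side','side3',forge_polys(FA)+brick_polys(B),'side3o',(150,120,200))
E
```

```text
t 7.97 tcp_f [-0.1318 -0.172   0.0981] tip_f [-0.1319 -0.1304  0.0105] q [-0.476   0.4348  1.4114  0.4078  1.4863 -0.4753]
toolaxes in forge x,y,z cols
 [[ 1.      0.002  -0.001 ]
 [ 0.0022 -0.9032  0.4292]
 [-0.     -0.4292 -0.9032]] 
F_f [ -1.4913 -13.4022   2.7638] w 0.08041067289260166
```

View pics/top3o.png

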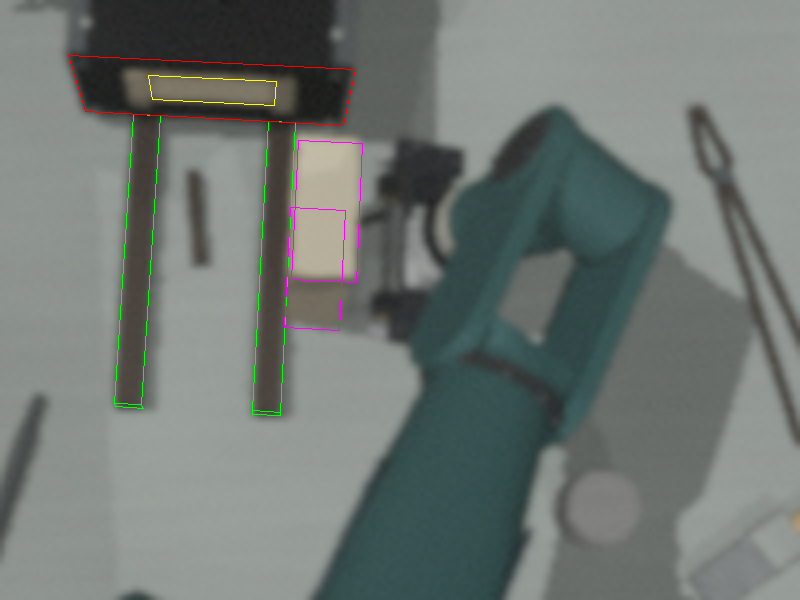

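View pics/side3o.png

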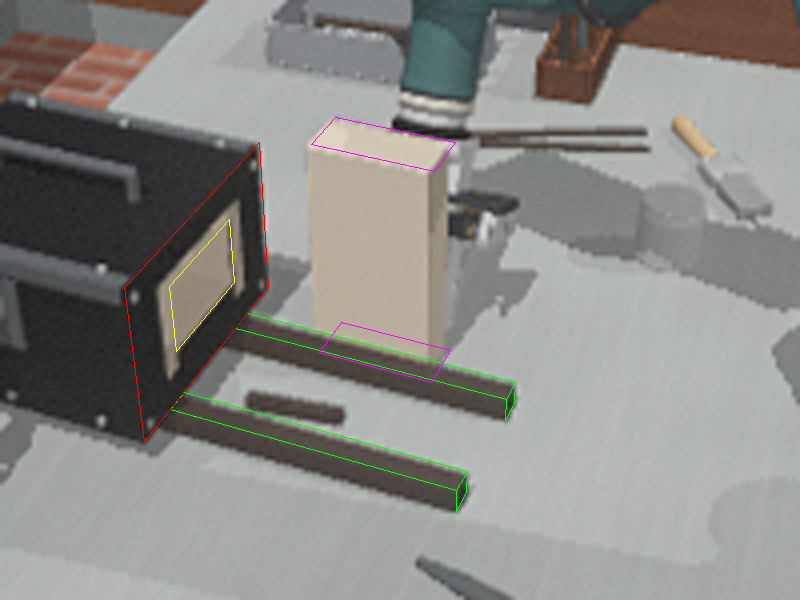

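jog_arm --pt "0 0 0 -2 -20 0 80" --pt "-0.11 0.0085 0 -2 -25 30 80" --pt "-0.11 0.0085 0 -2 -20 50 80" --pt "-0.11 0.0085 0 0 0 60 80" --pt "-0.11 0.0085 0 0 0 60 80" --pt "0 0 0 0 0 30 80" --pt "0 0 0 0 0 0 80"

```text
time: 8.95
tool_pos: [0.6003, -0.1962, 0.3308]
ee_rot: [-3.131, -0.003, -0.073]
wrist_force: [0.4, -0.2, -1.2]
width: 0.0802
```

```bash
cat > kin.py <<'E'
import numpy as np
from scipy.optimize import least_squares
from scipy.spatial.transform import Rotation as Ro
def rz(a):return Ro.from_euler('z',a).as_matrix()
def ry(a):return Ro.from_euler('y',a).as_matrix()
def fk(q,g,s=(1,1)):
    a1,d1,a2,a3,d4,d6=g
    A=rz(q[0]);p=A@[a1,0,d1];A=A@ry(q[1]);p=p+A@[0,0,a2]
    A=A@ry(q[2]);p=p+A@[a3,0,d4];A=A@rz(s[0]*q[3])@ry(q[4])@rz(s[1]*q[5]);p=p+A@[0,0,d6]
    return p,A
D=[([-1.2491,.0872,1.3707,0,1.6836,-.1031],[.2267,-.5011,.3027],[3.1416,-.0002,-1.146]),
([-.4572,.3924,1.3882,.1092,1.4107,-.4016],[.5999,-.2016,.1132],[-3.0234,.005,-.0754]),
([-.5916,.4968,1.322,.3871,1.5575,-.5697],[.5991,-.2191,.0987],[-2.693,-.001,-.074]),
([-.5171,.4553,1.3843,.4051,1.5098,-.5097],[.6038,-.1636,.0978],[-2.692,-.001,-.075]),
([-.476,.4348,1.4114,.4078,1.4863,-.4753],[.6054,-.1357,.0981],[-2.698,0,-.075])]
E
cat > kf.py <<'E'
from kin import *
from h import st
o=st()
D.append((o['joint_positions'],o['tool_pos'],o['ee_rot']))
for s in [(1,1),(-1,1),(1,-1),(-1,-1)]:
    f=lambda g:np.concatenate([fk(q,g,s)[0]-p for q,p,r in D])
    r=least_squares(f,[0,.4,.4,0,.4,.1])
    q,p,e=D[3];print(s,r.x,r.cost,np.abs(f(r.x)).max());print(fk(q,r.x,s)[1]@Ro.from_euler('xyz',e).as_matrix().T)
E
python3 kf.py
```

```text
t 8.95 tcp_f [-0.1321 -0.2327  0.3308] tip_f [-0.1318 -0.2317  0.2339] q [-0.41    0.2683  1.1061  0.011   1.7676 -0.3352]
toolaxes in forge x,y,z cols
 [[ 1.      0.0046  0.0031]
 [ 0.0046 -0.9999  0.0103]
 [ 0.0032 -0.0103 -0.9999]] 
F_f [ 0.4611 -0.1524 -1.1761] w 0.08021140117615644
(1, 1) [-0.0239  0.2217  0.4983  0.0687  0.5191  0.405 ] 0.0041061999908609675 0.05500548271245781
[[-0.9977  0.0288 -0.0607]
 [ 0.0294 -0.6245 -0.7805]
 [-0.0604 -0.7805  0.6222]]
(-1, 1) [ 0.1013 -0.1412  0.2403  0.2365  0.418  -0.3896] 0.007045056146407332 0.0684483331611544
[[-0.9315  0.0083  0.3637]
 [-0.0849 -0.9771 -0.1951]
 [ 0.3538 -0.2126  0.9109]]
(1, -1) [-0.0239  0.2217  0.4983  0.0687  0.5191  0.405 ] 0.0041061999908609675 0.05500548271245781
[[-0.5219 -0.7451 -0.4154]
 [ 0.7894 -0.2374 -0.566 ]
 [ 0.3231 -0.6233  0.7121]]
(-1, -1) [ 0.1013 -0.1412  0.2403  0.2365  0.418  -0.3896] 0.007045056146407332 0.0684483331611544
[[-0.6342 -0.7731 -0.0012]
 [ 0.7731 -0.6342  0.0018]
 [-0.0021  0.0002  1.    ]]
```

```bash
cat >> kin.py <<'E'
def fk(q,g):
    a1,b1,d1,a2,a3,d4,d6=g
    A=rz(q[0]);p=A@[a1,b1,d1];A=A@ry(q[1]);p=p+A@[0,0,a2]
    A=A@ry(q[2]);p=p+A@[a3,0,d4];A=A@rz(q[3])@ry(q[4])@rz(q[5]+np.pi);p=p+A@[0,0,d6]
    return p,A
D.append(([-.41,.2683,1.1061,.011,1.7676,-.3352],[.6003,-.1962,.3308],[-3.131,-.003,-.073]))
E
cat > kf.py <<'E'
from kin import *
np.set_printoptions(precision=4,suppress=True)
f=lambda g:np.concatenate([fk(q,g)[0]-p for q,p,r in D])
best=None
rng=np.random.default_rng(0)
for k in range(60):
    r=least_squares(f,rng.uniform(-.1,.7,7))
    if best is None or r.cost<best.cost: best=r
print(best.x,best.cost,f(best.x).reshape(-1,3))
for q,p,e in D: print(Ro.from_matrix(fk(q,best.x)[1].T@Ro.from_euler('xyz',e).as_matrix()).as_rotvec())
for q,p,e in D: print(np.hypot(p[0],p[1]),p[2],np.arctan2(p[1],p[0])-q[0])
E
python3 kf.py
```

```text
[0.0001 0.0566 0.1524 0.4491 0.1007 0.4997 0.2534] 3.3269068704055898e-09 [[-0.  0. -0.]
 [-0. -0.  0.]
 [ 0.  0. -0.]
 [-0.  0. -0.]
 [-0. -0. -0.]
 [ 0.  0.  0.]]
[0.     0.0001 0.    ]
[ 0.     -0.0001 -0.    ]
[-0.0005  0.0004  0.0004]
[-0.0001 -0.0003 -0.0003]
[-0. -0. -0.]
[ 0.0003 -0.0002  0.0003]
0.5499946363374828 0.3027 0.10315555726748094
0.6328685250508197 0.1132 0.13300104196138268
0.6379072189589956 0.0987 0.2409941360899237
0.6255712589305874 0.0978 0.2525023250232392
0.6204221546656761 0.0981 0.2554953918522466
0.6315493092387956 0.3308 0.09410787339721205
```

```bash
cat > plan.py <<'E'
from kin import *
from h import FA,T
G=[0.0001,0.0566,0.1524,0.4491,0.1007,0.4997,0.2534]
lo=np.array([-3.1,-.76,.27,-1.08,.17,-2.57]);hi=np.array([3.1,2.03,2.55,4.22,2.65,2.57])
def ik(p,R,q0):
    f=lambda q:np.r_[(fk(q,G)[0]-p)*10,Ro.from_matrix(fk(q,G)[1].T@R).as_rotvec()]
    r=least_squares(f,np.clip(q0,lo+1e-3,hi-1e-3),bounds=(lo,hi));return r.x,np.abs(r.fun).max()
Rf=rz(FA[2])
def toolR(phi,sg):
    z=np.array([0,-np.sin(phi),-np.cos(phi)]);x=sg*np.array([0,np.cos(phi),-np.sin(phi)])
    return Rf@np.c_[x,np.cross(z,x),z]
XB=-.126;E=np.array([-.0722,.025])
def tipA(th,ins=.05):  # aligned phase
    toe=np.array([E[0]-.025*np.tan(th),0]);s,c=np.sin(th),np.cos(th)
    return toe+(.23-ins)*np.array([s,c])+.0255*np.array([-c,s])
def H(th):
    s=min(.025/np.cos(th),.0585);return E+(.23-s)*np.array([np.sin(th),np.cos(th)])
def tipB(th,phi,l,g):
    s,c=np.sin(phi),np.cos(phi);return H(th)-g/2*np.array([c,-s])+l*np.array([-s,-c])
def tcp(tip,phi): 
    yz=tip+.097*np.array([np.sin(phi),np.cos(phi)]);return T(FA,[XB,yz[0],yz[1]])[0]
d=np.pi/180
PH=46*d
sched=[]
for th in np.arange(0,47,2): sched.append((th*d,th*d,.05,.057,tipA(th*d)))
for k,th in enumerate(np.arange(48,91,2)):
    l=.05-.04*min(1,(th-46)/36);a=th*d-PH
    g=max(.057,min(.094,(.051*np.cos(a)+(l+.051*np.sin(a))*np.tan(a))+.006))
    sched.append((th*d,PH,l,g,tipB(th*d,PH,l,g)))
if __name__=='__main__':
    np.set_printoptions(precision=3,suppress=True)
    q00=[-.41,.27,1.1,.01,1.77,-.34]
    for sg in(1,-1):
        q=np.array(q00);q[5]+=-1.2 if sg>0 else 1.4
        print('sg',sg)
        for i,(th,phi,l,g,tip) in enumerate(sched):
            p=tcp(tip,phi);q,e=ik(p,toolR(phi,sg),q)
            if i%3==0 or i==len(sched)-1:
                fr=tip+(g/2+.0125)*np.array([np.cos(phi),-np.sin(phi)])
                print(round(th/d),round(phi/d),round(l*1e3),round(g*1e3),'tip',tip,'frontcorner',fr,'tcp',p,q,round(e,4))
E
python3 plan.py
```

```text
sg 1
0 0 50 57 tip [-0.098  0.18 ] frontcorner [-0.057  0.18 ] tcp [ 0.617 -0.062  0.277] [-0.192  0.249  1.235 -0.     1.657 -1.685] 0.0
6 6 50 57 tip [-0.081  0.182] frontcorner [-0.041  0.177] tcp [ 0.619 -0.036  0.278] [-0.106  0.252  1.233 -0.105  1.654 -1.609] 0.0
12 12 50 57 tip [-0.065  0.181] frontcorner [-0.025  0.173] tcp [ 0.621 -0.009  0.276] [-0.022  0.265  1.228 -0.21   1.658 -1.533] 0.0
18 18 50 57 tip [-0.049  0.179] frontcorner [-0.01   0.166] tcp [0.623 0.016 0.271] [ 0.06   0.29   1.22  -0.313  1.67  -1.459] 0.0
24 24 50 57 tip [-0.033  0.175] frontcorner [0.004 0.158] tcp [0.625 0.041 0.263] [ 0.137  0.325  1.21  -0.412  1.689 -1.389] 0.0
30 30 50 57 tip [-0.019  0.169] frontcorner [0.017 0.148] tcp [0.627 0.065 0.253] [ 0.207  0.369  1.199 -0.506  1.714 -1.325] 0.0
36 36 50 57 tip [-0.005  0.161] frontcorner [0.028 0.137] tcp [0.628 0.087 0.239] [ 0.27   0.421  1.185 -0.596  1.743 -1.266] 0.0
42 42 50 57 tip [0.007 0.151] frontcorner [0.037 0.123] tcp [0.63  0.107 0.223] [ 0.324  0.479  1.17  -0.68   1.774 -1.214] 0.0
48 46 48 59 tip [0.016 0.142] frontcorner [0
[... 2356 characters left out ...]
3 0.14  0.183] [ 0.384  0.565  1.153 -0.72   1.787  2.005] 0.0
66 46 28 70 tip [0.04  0.101] frontcorner [0.073 0.066] tcp [0.633 0.145 0.168] [ 0.389  0.582  1.158 -0.715  1.774  2.024] 0.0
72 46 21 73 tip [0.05 0.09] frontcorner [0.084 0.054] tcp [0.634 0.155 0.157] [ 0.402  0.602  1.15  -0.71   1.773  2.042] 0.0
78 46 14 75 tip [0.059 0.078] frontcorner [0.094 0.042] tcp [0.634 0.164 0.145] [ 0.412  0.623  1.144 -0.704  1.769  2.06 ] 0.0
84 46 10 79 tip [0.064 0.064] frontcorner [0.1   0.027] tcp [0.635 0.169 0.132] [ 0.418  0.64   1.145 -0.7    1.758  2.077] 0.0
90 46 10 87 tip [0.062 0.049] frontcorner [0.101 0.009] tcp [0.635 0.167 0.117] [ 0.416  0.652  1.159 -0.698  1.737  2.092] 0.0
```

jog_arm --pt "-0.01 0 0.174 0 0 30 94" --pt "0 0 0.174 0 0 5 94" --pt "0 0 0.174 2 10 0 94" --pt "0 0 0.174 3 20 0 94" --pt "0 0 0.174 3 25 0 94" --pt "0 0 0.174 3 25 0 94" --pt "0 0 0.174 3 25 0 94" --pt "0 0 0.174 3 25 0 94" --pt "0 0 0.175 0 4 0 94" --pt "0 0 0 0 0 0 94"

```text
time: 10.2
tool_pos: [0.6163, -0.0625, 0.3591]
ee_rot: [-3.135, 0.0, 1.492]
wrist_force: [-0.6, 0.1, 0.0]
width: 0.0937
```

```bash
python3 - <<'E'
from h import *
st()
for n in('top','side','wrist'):im=shot(n,n+'4');print([(np.round(d['bbox']),round(d['conf'],2)) for d in look_for('brick',n)])
im=cv2.imread('pics/side4.png');cv2.imwrite('pics/side4c.png',cv2.resize(im[90:240,160:360],(800,600),interpolation=cv2.INTER_CUBIC))
E
```

```text
t 10.2 tcp_f [-0.1265 -0.0982  0.3591] tip_f [-0.1271 -0.0982  0.2621] q [-0.1922  0.2457  1.0784 -0.001   1.8237 -1.684 ]
toolaxes in forge x,y,z cols
 [[ 0.002   1.     -0.0063]
 [ 1.     -0.002  -0.0002]
 [-0.0002 -0.0063 -1.    ]] 
F_f [-0.6249  0.0965  0.022 ] w 0.09372696379611542
[(array([273., 170., 288., 195.]), 0.63)]
[(array([226., 149., 259., 207.]), 0.63)]
[(array([224., 126., 295., 281.]), 0.55), (array([ 55.,  15., 112.,  59.]), 0.22)]
```

View pics/side4c.png

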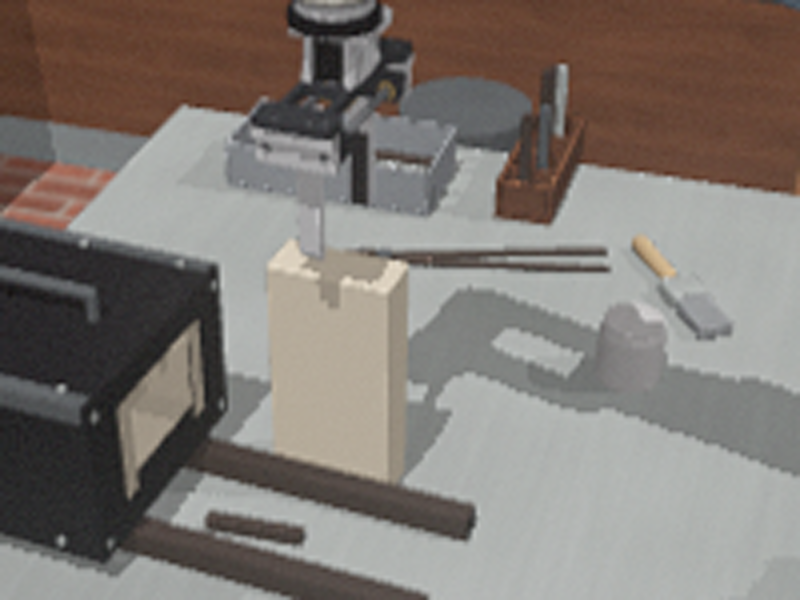

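View pics/wrist4.png

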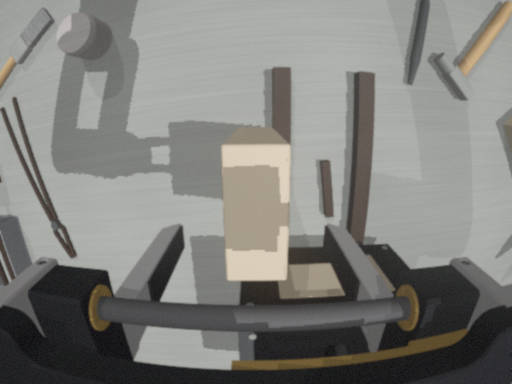

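jog_arm --pt "0 0 0 0 0 -20 94" --pt "0 0 0 0 0 -25 94" --pt "0 0 0 0 0 -25 94" --pt "0 0 0 0 0 -13 94" --pt "0 0 0 0 0 0 75" --pt "0 0 0 0 0 0 62" --pt "0 0 0 0 0 0 60" --pt "0 0 0 0 0 0 60"

```text
time: 11.5
tool_pos: [0.6169, -0.0632, 0.2806]
ee_rot: [3.14, 0.002, 1.493]
wrist_force: [0.6, 0.3, 0.5]
width: 0.0607
```

```bash
python3 - <<'E'
from h import *
st()
for n in('top','side','wrist'):im=shot(n,n+'5')
im=cv2.imread('pics/side5.png');cv2.imwrite('pics/side5c.png',cv2.resize(im[90:240,160:360],(800,600),interpolation=cv2.INTER_CUBIC))
E
```

```text
t 11.5 tcp_f [-0.1259 -0.0988  0.2806] tip_f [-0.1257 -0.099   0.1836] q [-0.1926  0.2478  1.23   -0.002   1.6619 -1.6853]
toolaxes in forge x,y,z cols
 [[ 0.0011  1.      0.0016]
 [ 1.     -0.0011 -0.0022]
 [-0.0022  0.0017 -1.    ]] 
F_f [0.6143 0.3651 0.4571] w 0.06066863817825495
```

View pics/side5c.png

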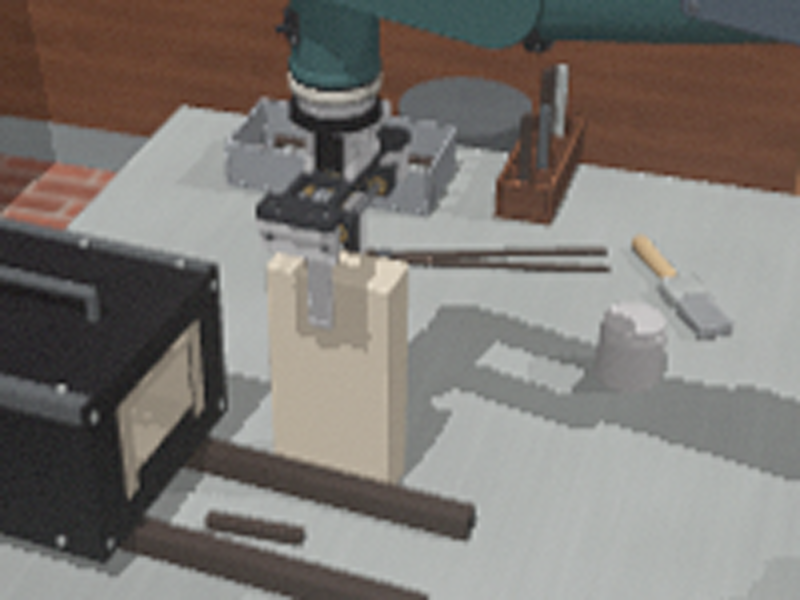

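View pics/wrist5.png

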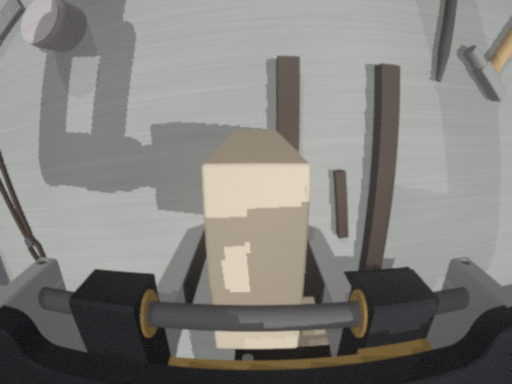

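```bash
python3 - <<'E'
from plan import *
np.set_printoptions(precision=1,suppress=True)
prev=None
for th in range(0,47,2):
    p=tcp(tipA(th*d,.046),th*d)
    if prev is not None: print(th,(p-prev)*1e3, 'abs',np.round(p,4))
    else: print(np.round(p,4))
    prev=p
E
```

```text
[ 0.6 -0.1  0.3]
2 [0.7 8.9 0.7] abs [ 0.6 -0.1  0.3]
4 [0.7 8.9 0.4] abs [ 0.6 -0.   0.3]
6 [0.7 8.9 0. ] abs [ 0.6 -0.   0.3]
8 [ 0.7  8.9 -0.3] abs [ 0.6 -0.   0.3]
10 [ 0.7  8.9 -0.7] abs [ 0.6 -0.   0.3]
12 [ 0.7  8.9 -1. ] abs [ 0.6 -0.   0.3]
14 [ 0.7  8.8 -1.3] abs [0.6 0.  0.3]
16 [ 0.7  8.7 -1.7] abs [0.6 0.  0.3]
18 [ 0.7  8.7 -2. ] abs [0.6 0.  0.3]
20 [ 0.7  8.6 -2.4] abs [0.6 0.  0.3]
22 [ 0.7  8.4 -2.7] abs [0.6 0.  0.3]
24 [ 0.6  8.3 -3. ] abs [0.6 0.  0.3]
26 [ 0.6  8.2 -3.3] abs [0.6 0.1 0.3]
28 [ 0.6  8.  -3.7] abs [0.6 0.1 0.3]
30 [ 0.6  7.8 -4. ] abs [0.6 0.1 0.3]
32 [ 0.6  7.7 -4.3] abs [0.6 0.1 0.3]
34 [ 0.6  7.4 -4.6] abs [0.6 0.1 0.2]
36 [ 0.6  7.2 -4.9] abs [0.6 0.1 0.2]
38 [ 0.5  7.  -5.2] abs [0.6 0.1 0.2]
40 [ 0.5  6.7 -5.5] abs [0.6 0.1 0.2]
42 [ 0.5  6.4 -5.8] abs [0.6 0.1 0.2]
44 [ 0.5  6.1 -6. ] abs [0.6 0.1 0.2]
46 [ 0.4  5.8 -6.3] abs [0.6 0.1 0.2]
```

jog_arm --pt "-0.0174 0.0013 0 0.35 4.45 0.4 57" --pt "-0.0174 0.0013 0 0.35 4.45 0.3 57" --pt "-0.0174 0.0013 0 0.35 4.45 0.2 57" --pt "-0.0174 0.0013 0 0.35 4.45 0.2 57" --pt "-0.0174 0.0013 0 0.35 4.45 0 57" --pt "-0.0174 0.0013 0 0.35 4.45 0 57"

```text
time: 12.4
tool_pos: [0.6188, -0.0361, 0.2809]
ee_rot: [3.141, 0.108, 1.493]
wrist_force: [-0.7, -0.2, 0.4]
width: 0.0568
```

```bash
python3 - <<'E'
from h import *
st()
for n in('side','wrist'):im=shot(n,n+'6')
im=cv2.imread('pics/side6.png');cv2.imwrite('pics/side6c.png',cv2.resize(im[90:240,160:360],(800,600),interpolation=cv2.INTER_CUBIC))
E
```

```text
t 12.4 tcp_f [-0.1261 -0.0716  0.2809] tip_f [-0.126  -0.0821  0.1845] q [-0.1055  0.2506  1.2289 -0.1084  1.6581 -1.6078]
toolaxes in forge x,y,z cols
 [[ 0.001   1.      0.0005]
 [ 0.9942 -0.0009 -0.1078]
 [-0.1078  0.0006 -0.9942]] 
F_f [-0.6586 -0.2225  0.3757] w 0.05682373471990187
```

View pics/side6c.png

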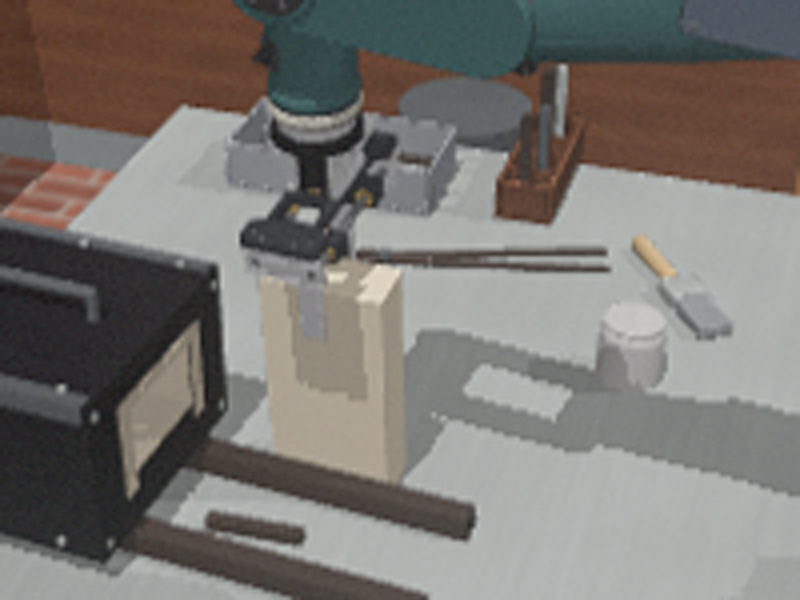

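View pics/wrist6.png

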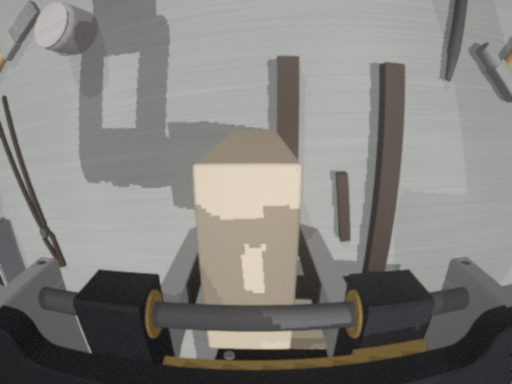

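jog_arm --pt "-0.0174 0.0013 0 0.35 4.45 -0.1 57" --pt "-0.0174 0.0013 0 0.35 4.45 -0.2 57" --pt "-0.0174 0.0013 0 0.35 4.45 -0.3 57" --pt "-0.0174 0.0013 0 0.35 4.45 -0.4 57" --pt "-0.0174 0.0013 0 0.35 4.45 -0.5 57" --pt "-0.0174 0.0013 0 0.35 4.45 -0.5 57" --pt "-0.0174 0.0013 0 0.35 4.4 -0.6 57" --pt "-0.0174 0.0013 0 0.35 4.4 -0.7 57" --pt "-0.0174 0.0013 0 0.35 4.35 -0.8 57" --pt "-0.0174 0.0013 0 0.35 4.35 -0.9 57" --pt "-0.0174 0.0013 0 0.35 4.35 -1 57" --pt "-0.0174 0.0013 0 0.35 4.35 -1 57"

```text
time: 14.0
tool_pos: [0.623, 0.0168, 0.2736]
ee_rot: [3.141, 0.317, 1.493]
wrist_force: [0.1, -0.5, -0.0]
width: 0.0567
```

```bash
cat > v.py <<'E'
from h import *
import sys
k=sys.argv[1]
st()
for n in('side','wrist'):im=shot(n,n+k)
a=cv2.imread('pics/side%s.png'%k)[90:240,160:360];a=cv2.resize(a,(440,330),interpolation=cv2.INTER_CUBIC)
b=cv2.resize(cv2.imread('pics/wrist%s.png'%k),(360,270))
c=np.zeros((330,800,3),np.uint8);c[:,:440]=a;c[:270,440:]=b;cv2.imwrite('pics/c%s.png'%k,c)
E
python3 v.py 7
```

```text
t 14.0 tcp_f [-0.126  -0.0185  0.2736] tip_f [-0.1259 -0.0488  0.1814] q [ 0.0618  0.2899  1.2167 -0.3158  1.6743 -1.4575]
toolaxes in forge x,y,z cols
 [[ 0.001   1.      0.0007]
 [ 0.9501 -0.0007 -0.3118]
 [-0.3118  0.001  -0.9501]] 
F_f [ 0.1028 -0.5339 -0.0249] w 0.05670811064811701
```

View pics/c7.png

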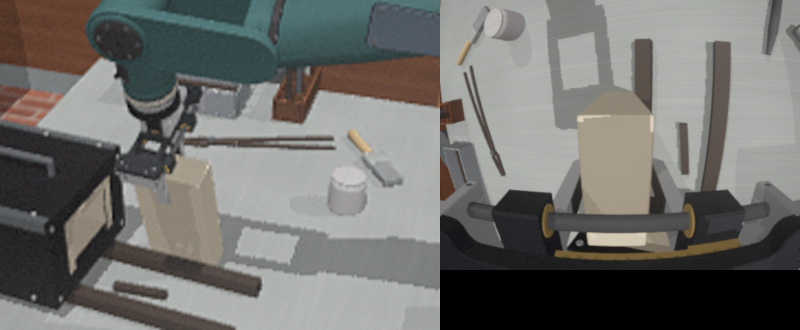

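Going well; brick leans with the tool (about 18°), almost balanced. Continue.

jog_arm --pt "-0.0174 0.0013 0 0.35 4.3 -1.1 57" --pt "-0.0174 0.0013 0 0.35 4.3 -1.2 57" --pt "-0.0174 0.0013 0 0.35 4.2 -1.3 57" --pt "-0.0174 0.0013 0 0.35 4.2 -1.4 57" --pt "-0.0174 0.0013 0 0.3 4.15 -1.5 57" --pt "-0.0174 0.0013 0 0.3 4.15 -1.5 57" --pt "-0.0174 0.0013 0 0.3 4.1 -1.6 57" --pt "-0.0174 0.0013 0 0.3 4.1 -1.7 57" --pt "-0.0174 0.0013 0 0.3 4.0 -1.8 57" --pt "-0.0174 0.0013 0 0.3 4.0 -1.8 57" --pt "-0.0174 0.0013 0 0.3 3.9 -2 57" --pt "-0.0174 0.0013 0 0.3 3.9 -2 57"

```text
time: 15.6
tool_pos: [0.6268, 0.0661, 0.2547]
ee_rot: [3.139, 0.527, 1.492]
wrist_force: [1.1, 0.7, 0.8]
width: 0.0568
```

```bash
python3 v.py 8
```

```text
t 15.6 tcp_f [-0.126   0.0309  0.2547] tip_f [-0.1258 -0.0179  0.1709] q [ 0.2094  0.3693  1.1951 -0.5095  1.7176 -1.3232]
toolaxes in forge x,y,z cols
 [[ 0.0013  1.      0.0014]
 [ 0.8645 -0.0004 -0.5026]
 [-0.5026  0.0019 -0.8645]] 
F_f [1.0621 0.8256 0.7864] w 0.05684255457839921
```

View pics/c8.png

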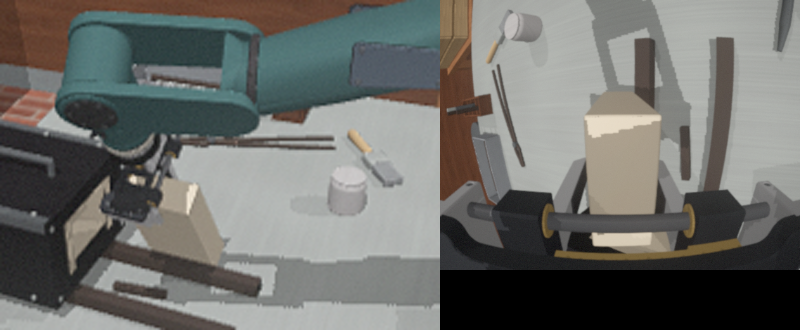

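jog_arm --pt "-0.0174 0.0013 0 0.3 3.85 -2.1 57" --pt "-0.0174 0.0013 0 0.3 3.85 -2.2 57" --pt "-0.0174 0.0013 0 0.3 3.7 -2.3 57" --pt "-0.0174 0.0013 0 0.3 3.7 -2.3 57" --pt "-0.0174 0.0013 0 0.3 3.6 -2.4 57" --pt "-0.0174 0.0013 0 0.3 3.6 -2.5 57" --pt "-0.0174 0.0013 0 0.25 3.5 -2.6 57" --pt "-0.0174 0.0013 0 0.25 3.5 -2.6 57" --pt "-0.0174 0.0013 0 0.25 3.35 -2.7 57" --pt "-0.0174 0.0013 0 0.25 3.35 -2.8 57" --pt "-0.0174 0.0013 0 0.25 3.2 -2.9 57" --pt "-0.0174 0.0013 0 0.25 3.2 -2.9 57"

```text
time: 17.2
tool_pos: [0.6301, 0.1084, 0.2244]
ee_rot: [3.138, 0.736, 1.491]
wrist_force: [0.4, 1.8, -1.4]
width: 0.0571
```

jog_arm --pt "-0.0174 0.0013 0 0.25 3.1 -3 57" --pt "-0.0174 0.0013 0 0.25 3.0 -3 57" --pt "-0.0174 0.0013 0 0.2 2.9 -3.1 57" --pt "-0.0174 0.0013 0 0.2 2.9 -3.2 57" --pt "0 0 0 0 0 0 57" --pt "0 0 0 0 0 0 57"

```text
time: 17.95
tool_pos: [0.6309, 0.1199, 0.212]
ee_rot: [3.139, 0.805, 1.491]
wrist_force: [0.2, 1.2, -3.1]
width: 0.0569
```

```bash
python3 v.py 9
```

```text
t 17.95 tcp_f [-0.126   0.0848  0.212 ] tip_f [-0.1259  0.0149  0.1447] q [ 0.3586  0.5215  1.1579 -0.7361  1.7989 -1.1807]
toolaxes in forge x,y,z cols
 [[ 0.0015  1.      0.0013]
 [ 0.6931 -0.0001 -0.7208]
 [-0.7208  0.002  -0.6931]] 
F_f [ 0.1017  1.2518 -3.0613] w 0.05688854881295134
```

View pics/c9.png

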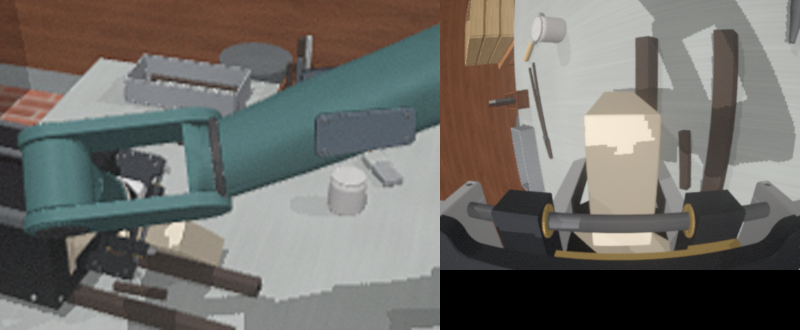

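View pics/wrist9.png

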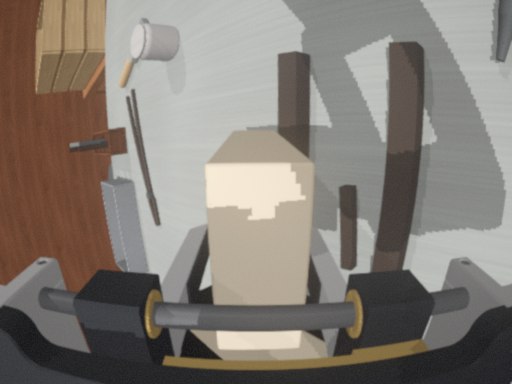

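```bash
python3 - <<'E'
from plan import *
np.set_printoptions(precision=2,suppress=True)
PHI=46.1*d
def row(th):
    l=.046-.036*min(1,(th-46)/36);a=th*d-PHI
    a=max(a,0)
    g=max(.057,min(.094,(.051*np.cos(a)+(l+.051*np.sin(a))*np.tan(a))+.006))
    return tcp(tipB(th*d,PHI,l,g),PHI),g,l
pp=None
for th in range(46,93,2):
    p,g,l=row(th)
    print(th,'half-step',None if pp is None else (p-pp)*500,'g',round(g*1e3,1),'l',round(l*1e3),np.round(p*1e3,1).tolist()); pp=p
E
```

```text
46 half-step None g 57.0 l 46 [630.9, 119.4, 215.7]
48 half-step [ 0.17  2.25 -1.97] g 58.5 l 44 [631.2, 123.9, 211.7]
50 half-step [ 0.16  2.07 -2.07] g 60.0 l 42 [631.6, 128.1, 207.6]
52 half-step [ 0.15  1.89 -2.17] g 61.4 l 40 [631.8, 131.9, 203.2]
54 half-step [ 0.13  1.69 -2.27] g 62.8 l 38 [632.1, 135.2, 198.7]
56 half-step [ 0.11  1.47 -2.36] g 64.1 l 36 [632.3, 138.2, 194.0]
58 half-step [ 0.09  1.22 -2.45] g 65.3 l 34 [632.5, 140.6, 189.1]
60 half-step [ 0.07  0.94 -2.54] g 66.5 l 32 [632.7, 142.5, 184.0]
62 half-step [ 0.05  0.61 -2.62] g 67.6 l 30 [632.8, 143.7, 178.8]
64 half-step [ 0.02  0.24 -2.69] g 68.6 l 28 [632.8, 144.2, 173.4]
66 half-step [ 0.09  1.15 -2.16] g 69.7 l 26 [633.0, 146.5, 169.1]
68 half-step [ 0.13  1.72 -1.89] g 70.6 l 24 [633.2, 149.9, 165.3]
70 half-step [ 0.13  1.63 -1.94] g 71.5 l 22 [633.5, 153.2, 161.4]
72 half-step [ 0.12  1.54 -1.98] g 72.4 l 20 [633.7, 156.2, 157.5]
74 half-step [ 0.11  1.45 -2.02] g 73.2 l 18 [634.0, 159.1, 153.4]
76 half-step [ 0.1   1.35 -2.05] g 74.0 l 16 [634.2, 161.8, 149.3]
78 half-step [ 0.1   1.26 -2.09] g 74.8 l 14 [634.4, 164.4, 145.2]
80 half-step [ 0.09  1.16 -2.11] g 75.5 l 12 [634.5, 166.7, 140.9]
82 half-step [ 0.08  1.07 -2.14] g 76.2 l 10 [634.7, 168.8, 136.6]
84 half-step [-0.   -0.02 -2.57] g 78.4 l 10 [634.7, 168.8, 131.5]
86 half-step [-0.01 -0.16 -2.55] g 80.8 l 10 [634.7, 168.5, 126.4]
88 half-step [-0.02 -0.3  -2.51] g 83.5 l 10 [634.6, 167.9, 121.4]
90 half-step [-0.03 -0.45 -2.47] g 86.4 l 10 [634.6, 167.0, 116.5]
92 half-step [ 29.81 385.43 -15.94] g 89.6 l 10 [694.2, 937.8, 84.6]
```

jog_arm --pt "0 0 0 0.2 2.2 -1.5 58.5" --pt "0 0 0 0.2 2.2 -1.5 60" --pt "0 0 0 0.15 2.1 -1.7 61" --pt "0 0 0 0.15 2.1 -1.8 62" --pt "0 0 0 0.15 1.9 -2 62.5" --pt "0 0 0 0.15 1.9 -2 63" --pt "0 0 0 0.15 1.7 -2.2 64" --pt "0 0 0 0.15 1.7 -2.2 65" --pt "0 0 0 0.1 1.5 -2.3 65.5" --pt "0 0 0 0.1 1.5 -2.3 66" --pt "0 0 0 0.1 1.2 -2.4 66.5" --pt "0 0 0 0.1 1.2 -2.4 67"

```text
time: 19.55
tool_pos: [0.6327, 0.1413, 0.1878]
ee_rot: [3.138, 0.805, 1.491]
wrist_force: [-0.3, 0.0, -1.2]
width: 0.0672
```

```bash
python3 v.py 10
```

```text
t 19.55 tcp_f [-0.1259  0.1063  0.1878] tip_f [-0.1257  0.0364  0.1206] q [ 0.3857  0.5624  1.1472 -0.7236  1.7936 -1.1392]
toolaxes in forge x,y,z cols
 [[ 0.0019  1.      0.002 ]
 [ 0.6933  0.0001 -0.7207]
 [-0.7207  0.0027 -0.6933]] 
F_f [-0.3136  0.0146 -1.2471] w 0.06721091519141549
```

View pics/wrist10.png

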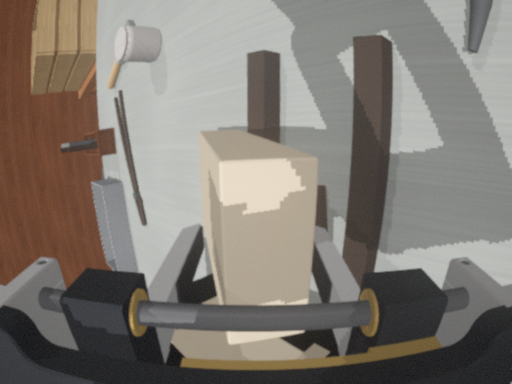

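jog_arm --pt "0 0 0 0.1 0.95 -2.5 67.5" --pt "0 0 0 0.1 0.95 -2.5 68" --pt "0 0 0 0.05 0.6 -2.6 68.5" --pt "0 0 0 0.05 0.6 -2.6 69" --pt "0 0 0 0 0.3 -2.6 69.5" --pt "0 0 0 0 0.4 -2.6 70" --pt "0 0 0 0.1 1.1 -2.2 70.5" --pt "0 0 0 0.1 1.1 -2.2 71" --pt "0 0 0 0.1 1.7 -1.9 71.5" --pt "0 0 0 0.1 1.7 -1.9 72" --pt "0 0 0 0.1 1.6 -1.9 72.5" --pt "0 0 0 0.1 1.6 -1.9 73"

```text
time: 21.15
tool_pos: [0.6336, 0.154, 0.1605]
ee_rot: [3.138, 0.805, 1.491]
wrist_force: [-0.7, 0.2, -2.2]
width: 0.0733
```

```bash
python3 v.py 11
```

```text
t 21.15 tcp_f [-0.126   0.1191  0.1605] tip_f [-0.1258  0.0492  0.0932] q [ 0.4014  0.5983  1.1501 -0.713   1.7745 -1.1012]
toolaxes in forge x,y,z cols
 [[ 0.0018  1.      0.002 ]
 [ 0.6934  0.0002 -0.7206]
 [-0.7206  0.0027 -0.6933]] 
F_f [-0.7345  0.1293 -2.2055] w 0.07325483389699701
```

View pics/wrist11.png

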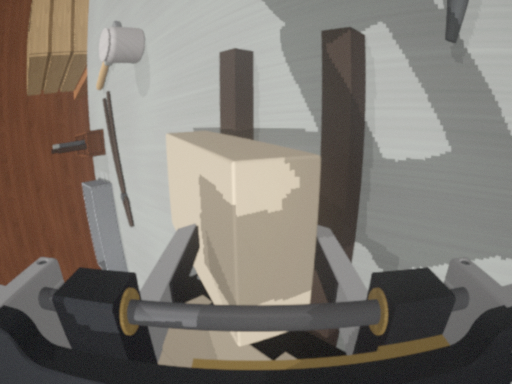

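View pics/c11.png

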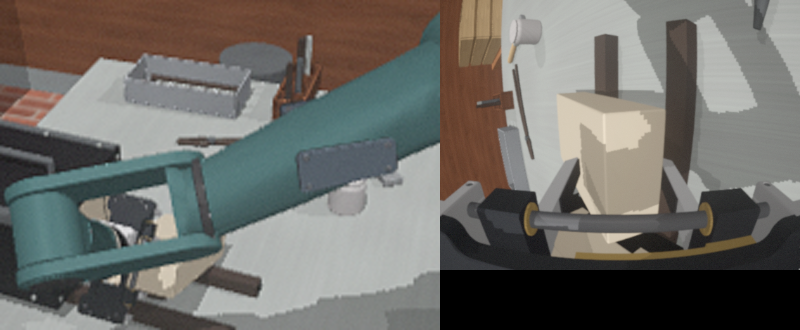

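jog_arm --pt "0 0 0 0.1 1.4 -1.8 74.5" --pt "0 0 0 0.1 1.4 -1.8 76" --pt "0 0 0 0.1 1.3 -1.9 77" --pt "0 0 0 0.1 1.3 -1.9 77.5" --pt "0 0 0 0.1 1.35 -2 78" --pt "0 0 0 0.1 1.35 -2 78.5" --pt "0 0 0 0.1 1.25 -2.1 79" --pt "0 0 0 0.1 1.25 -2.1 79.5" --pt "0 0 0 0.1 1.15 -2.1 80" --pt "0 0 0 0.1 1.15 -2.1 80.5"

```text
time: 22.5
tool_pos: [0.6346, 0.1669, 0.1407]
ee_rot: [3.138, 0.805, 1.491]
wrist_force: [-0.8, -0.0, -2.3]
width: 0.0805
```

```bash
python3 v.py 12
```

```text
t 22.5 tcp_f [-0.126   0.1319  0.1407] tip_f [-0.1258  0.062   0.0734] q [ 0.4169  0.6301  1.1428 -0.7045  1.7659 -1.073 ]
toolaxes in forge x,y,z cols
 [[ 0.0018  1.      0.002 ]
 [ 0.6934  0.0001 -0.7206]
 [-0.7206  0.0027 -0.6934]] 
F_f [-0.7791 -0.0649 -2.2697] w 0.08048744825686939
```

View pics/wrist12.png

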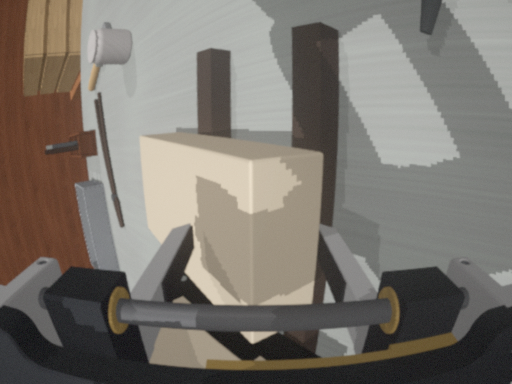

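View pics/side12.png

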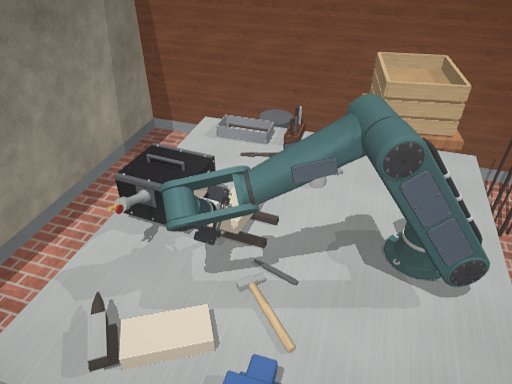

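```bash
cat >> h.py <<'E'
def wray(uv,xf):
    c=get_calibration('wrist');K=np.array(c['camera_matrix']);R=np.array(c['R']);t=np.array(c['t'])
    d=(np.array(uv)-[K[0,2],K[1,2]])/[K[0,0],K[1,1]];r=np.linalg.norm(d)
    v=np.r_[np.sin(r)*d/r,np.cos(r)];o=-R.T@t;v=R.T@v
    A=toforge(o)[0];B=toforge(o+v)[0];k=(xf-A[0])/(B[0]-A[0]);return A+k*(B-A)
E
python3 - <<'E'
from h import *
np.set_printoptions(precision=4,suppress=True)
P=[wray(u,-.183) for u in((140,135),(250,163),(322,152))]
print(np.array(P)); a=P[1]-P[0];b=P[2]-P[1];print(np.linalg.norm(a),np.degrees(np.arctan2(a[1],a[2])),np.linalg.norm(b),np.degrees(np.arctan2(-b[2],b[1])))
E
```

```text
[[-0.183  -0.1296  0.0674]
 [-0.183   0.0937  0.1063]
 [-0.183   0.0956  0.0497]]
0.22668779955866386 80.13330799072706 0.056586670393537465 88.1067387915672
```

jog_arm --pt "0 0 0 0 0 -2.2 81.5" --pt "0 0 0 0 0 -2.2 82.5" --pt "0 0 0 0 0 -2.2 83.5" --pt "0 0 0 0 0 -2.2 84.5" --pt "0 0 0 0 0 -2.2 85.5" --pt "0 0 0 0 0 -2.2 86.5" --pt "0 0 0 0 0 -2.2 87.5" --pt "0 0 0 0 0 0 88"

```text
time: 23.6
tool_pos: [0.6345, 0.1666, 0.1251]
ee_rot: [3.138, 0.805, 1.491]
wrist_force: [0.3, 0.3, -2.4]
width: 0.088
```

```bash
python3 v.py 13
```

```text
t 23.6 tcp_f [-0.126   0.1316  0.1251] tip_f [-0.1258  0.0617  0.0579] q [ 0.4167  0.6444  1.154  -0.7018  1.7469 -1.0568]
toolaxes in forge x,y,z cols
 [[ 0.0016  1.      0.0017]
 [ 0.6929  0.0001 -0.721 ]
 [-0.721   0.0023 -0.6929]] 
F_f [ 0.3119  0.3254 -2.4125] w 0.08799490390179676
```

View pics/wrist13.png

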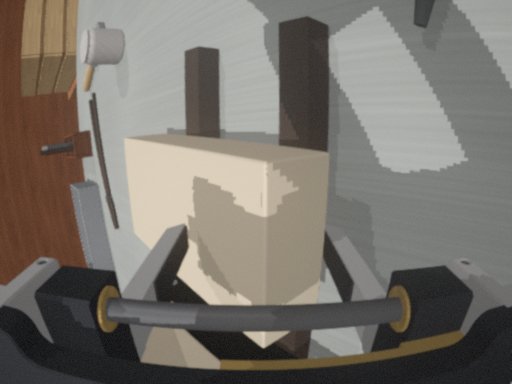

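```bash
python3 - <<'E'
from h import *
np.set_printoptions(precision=4,suppress=True)
P=[wray(u,-.183) for u in((124,136),(264,164),(327,154))]
print(np.array(P)); a=P[1]-P[0];b=P[2]-P[1];print(np.linalg.norm(a),np.degrees(np.arctan2(a[1],a[2])),np.linalg.norm(b),np.degrees(np.arctan2(-b[2],b[1])))
E
```

```text
[[-0.183  -0.1443  0.0673]
 [-0.183   0.0998  0.0887]
 [-0.183   0.1018  0.0396]]
0.24499027712882418 84.97504937572296 0.04916498258103683 87.6124028236945
```

jog_arm --pt "0 0 0 0 0 -1.6 88.5" --pt "0 0 0 0 0 -1.6 89" --pt "0 0 0 0 0 -1.6 89.5" --pt "0 0 0 0 0 -1.6 90" --pt "0 0 0 0 0 -1.6 90.5" --pt "0 0 0 0 0 0 91"

```text
time: 24.45
tool_pos: [0.6346, 0.1667, 0.1172]
ee_rot: [3.138, 0.805, 1.491]
wrist_force: [-0.6, 0.8, -3.0]
width: 0.0913
```

```bash
python3 v.py 14;  python3 - <<'E'
from h import *
E
```

```text
t 24.45 tcp_f [-0.126   0.1318  0.1172] tip_f [-0.1258  0.0619  0.0499] q [ 0.4168  0.6519  1.159  -0.7001  1.7371 -1.0484]
toolaxes in forge x,y,z cols
 [[ 0.0017  1.      0.0019]
 [ 0.6932  0.0002 -0.7207]
 [-0.7207  0.0025 -0.6932]] 
F_f [-0.6811  0.7179 -2.9863] w 0.09125493534829675
```

View pics/wrist14.png

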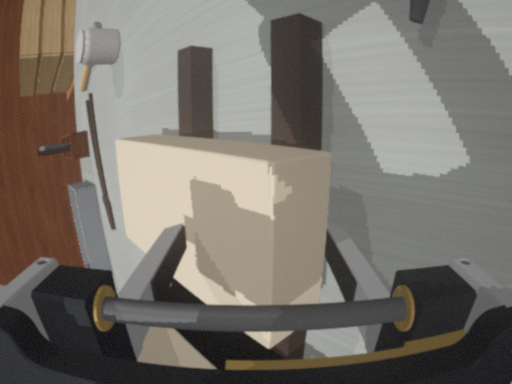

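```bash
python3 - <<'E'
from h import *
np.set_printoptions(precision=4,suppress=True)
P=[wray(u,-.183) for u in((117,137),(274,164),(328,155))]
print(np.array(P)); a=P[1]-P[0];b=P[2]-P[1];print(np.linalg.norm(a),np.degrees(np.arctan2(a[1],a[2])),np.linalg.norm(b),np.degrees(np.arctan2(-b[2],b[1])))
shot('top','top14')
a=cv2.imread('pics/top14.png');cv2.imwrite('pics/top14c.png',cv2.resize(a[120:270,160:360],(800,600),interpolation=cv2.INTER_CUBIC))
E
```

```text
[[-0.183  -0.1413  0.0688]
 [-0.183   0.103   0.0774]
 [-0.183   0.1044  0.0343]]
0.24448401024272726 87.98245343574129 0.04309777687247542 88.10506876550681
```

View pics/top14c.png

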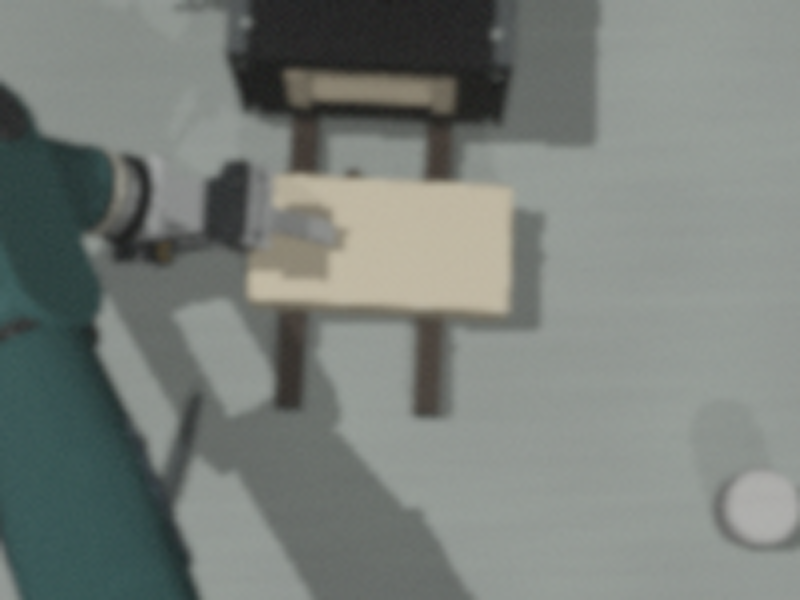

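jog_arm --pt "0 0 0 0 0.6 -0.8 91" --pt "0 0 0 0 0.6 -0.8 91" --pt "0 0 0 0 0.6 -0.8 91" --pt "0 0 0 0 0 0 91"

```text
time: 25.1
tool_pos: [0.6347, 0.1686, 0.1154]
ee_rot: [3.137, 0.805, 1.49]
wrist_force: [-0.1, 1.0, 0.9]
width: 0.0911
```

jog_arm --pt "0 0 0 0 1 -0.5 91" --pt "0 0 0 0 1 -0.5 91" --pt "0 0 0 0 0 0 91"

```text
time: 25.48
tool_pos: [0.6346, 0.1706, 0.1139]
ee_rot: [3.138, 0.805, 1.491]
wrist_force: [0.4, 0.3, -0.3]
width: 0.0909
```

jog_arm --pt "0 0 0 0 4 0 94" --pt "0 0 0 0 8 0 94" --pt "0 0 0 0 15 5 94" --pt "0 0 0 0 25 15 94" --pt "0 0 0 0 25 20 94" --pt "0.174 -0.0133 0 -5 20 50 94" --pt "0.174 -0.0133 0 -10 0 55 94" --pt "0.174 -0.0133 0 -10 0 50 94" --pt "0.174 -0.0133 0 -10 0 40 94" --pt "0 0 0 0 0 0 94"

```text
time: 26.72
tool_pos: [0.5997, 0.2668, 0.3577]
ee_rot: [3.127, 0.101, 1.489]
wrist_force: [-1.0, 0.3, -0.1]
width: 0.0938
```

```bash
python3 - <<'E'
from h import *
st()
for n in('top','side','wrist'):im=shot(n,n+'15')
a=cv2.imread('pics/top15.png');cv2.imwrite('pics/top15c.png',cv2.resize(a[120:270,160:360],(800,600),interpolation=cv2.INTER_CUBIC))
a=cv2.imread('pics/side15.png');cv2.imwrite('pics/side15c.png',cv2.resize(a[120:270,130:330],(800,600),interpolation=cv2.INTER_CUBIC))
E
```

```text
t 26.73 tcp_f [-0.1685  0.2289  0.3577] tip_f [-0.1671  0.2191  0.2612] q [ 0.3697  0.3521  0.9496 -0.1014  1.8697 -1.1488]
toolaxes in forge x,y,z cols
 [[ 0.0043  0.9999  0.0138]
 [ 0.9949 -0.0029 -0.1006]
 [-0.1006  0.0141 -0.9948]] 
F_f [-0.9755  0.272  -0.0518] w 0.09380221301422399
```

View pics/top15c.png

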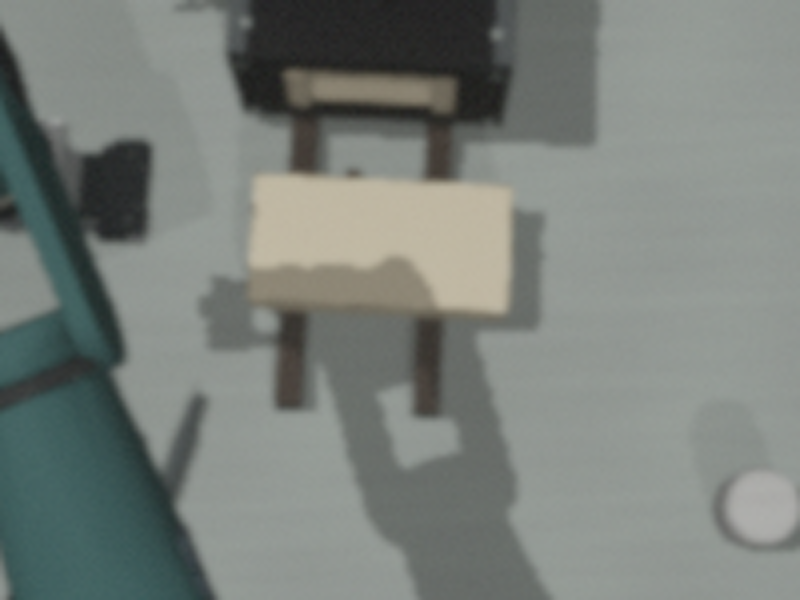

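View pics/side15c.png

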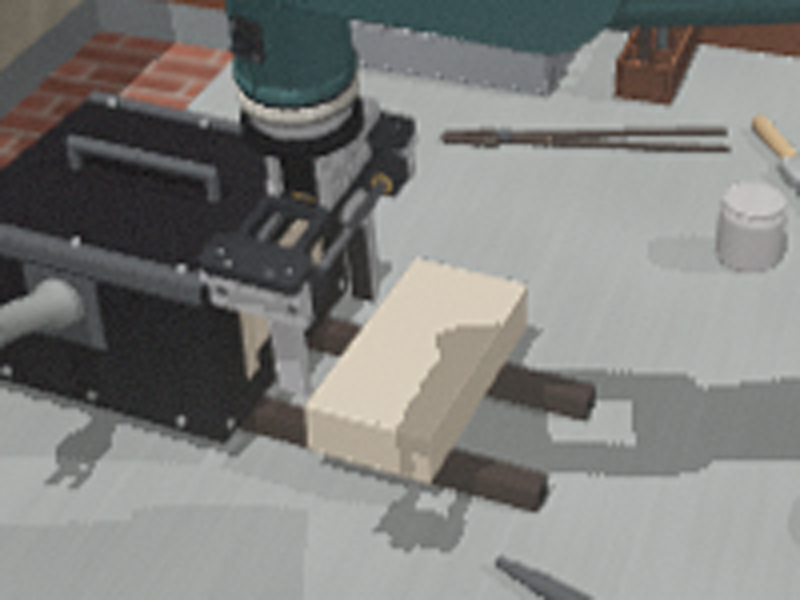

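```bash
python3 - <<'E'
from h import *
np.set_printoptions(precision=4,suppress=True)
for U in((254,173),(512,187),(510,306),(248,297)):
    u=(np.array(U)+.5)/4-.5+[160,120];print(toforge(onplane('top',u,.076)))
for U in((308,412),(432,476),(527,290),(422,258)):
    u=(np.array(U)+.5)/4-.5+[130,120];print('s',toforge(onplane('side',u,.076 if U!=(432,476) else .025)))
E
```

```text
[[-0.0715  0.1023  0.076 ]]
[[-0.0719 -0.1278  0.076 ]]
[[-0.1795 -0.1307  0.076 ]]
[[-0.184   0.0998  0.076 ]]
s [[-0.0793  0.11    0.076 ]]
s [[-0.183   0.0923  0.025 ]]
s [[-0.187  -0.1178  0.076 ]]
s [[-0.0771 -0.1274  0.076 ]]
```

jog_arm --pt "0.05 0.003 0 -10.5 -40 0 94" --pt "0.05 0.003 0 -10.5 -40 0 94" --pt "0 0 0 -10.5 -40 0 94" --pt "0 0 0 -10.5 -40 0 94" --pt "0 0 0 -10.5 -40 0 94" --pt "0 0 0 -10.5 -38 0 94" --pt "0 0 0 0 0 -55 94" --pt "0 0 0 0 0 -60 94" --pt "0 0 0 0 0 -50 94" --pt "0 0 0 0 0 -45 94" --pt "0 0 0 0 0 -15 94" --pt "0 0 0 0 0 0 94"

```text
time: 28.38
tool_pos: [0.5357, 0.0303, 0.1227]
ee_rot: [-3.124, 0.008, 1.494]
wrist_force: [0.5, -0.7, 1.0]
width: 0.0939
```

```bash
python3 v.py 16
```

```text
t 28.38 tcp_f [-0.214  -0.0118  0.1227] tip_f [-0.2157 -0.0126  0.0257] q [-0.0454  0.1739  1.6416 -0.0081  1.3435 -1.5379]
toolaxes in forge x,y,z cols
 [[-0.0009  0.9999 -0.0172]
 [ 1.      0.0008 -0.0084]
 [-0.0084 -0.0172 -0.9998]] 
F_f [ 0.5486 -0.6261  0.9933] w 0.09390984293178864
```

View pics/wrist16.png

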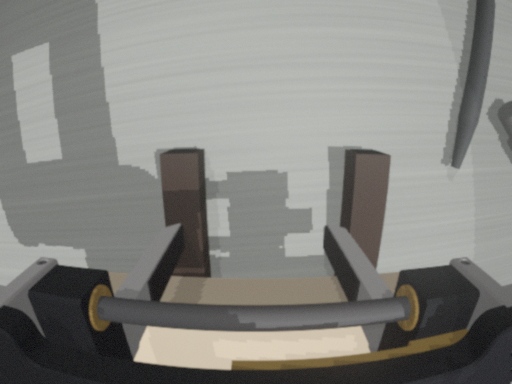

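View pics/c16.png

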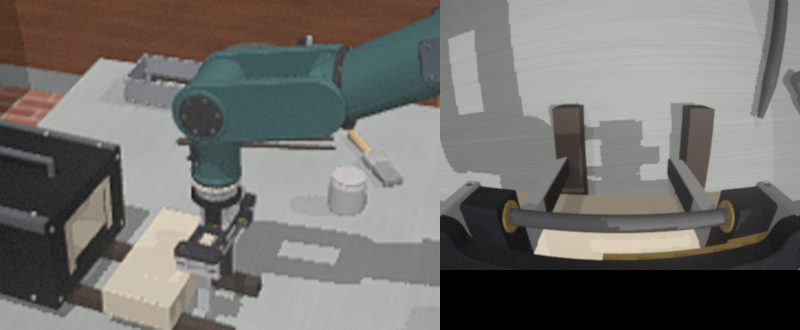

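jog_arm --pt "0 0 0 0 0 13 94" --pt "0 -0.04 0 0 0 0 94" --pt "0 0 0 8 -0.6 0 94" --pt "0 0 0 5 -0.4 0 94" --pt "0 0 0 4 -0.3 0 94" --pt "0 0 0 4 -0.3 0 94" --pt "0 0 0 4 -0.3 0 94" --pt "0 0 0 4 -0.3 0 94" --pt "0 0 0 4 -0.3 0 94" --pt "0 0 0 4 -0.3 0 94"

```text
time: 29.72
tool_pos: [0.5713, 0.0272, 0.1367]
ee_rot: [3.122, 0.004, 1.493]
wrist_force: [-8.8, 0.5, 5.9]
width: 0.0941
```

```bash
python3 v.py 17
```

```text
t 29.73 tcp_f [-0.1782 -0.0122  0.1367] tip_f [-0.1764 -0.0126  0.0397] q [-0.0495  0.2152  1.5623 -0.0048  1.3447 -1.5416]
toolaxes in forge x,y,z cols
 [[ 0.0006  0.9998  0.0195]
 [ 1.     -0.0005 -0.0042]
 [-0.0042  0.0195 -0.9998]] 
F_f [-8.8464 -0.2267  5.8948] w 0.09411646391976573
```

View pics/c17.png

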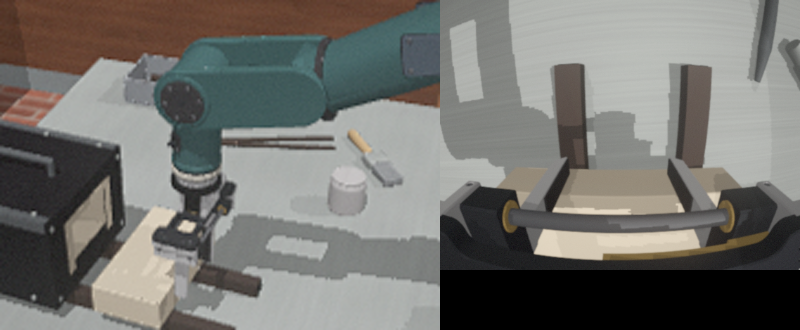

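```bash
python3 - <<'E'
from h import *
st()
shot('top','top17')
a=cv2.imread('pics/top17.png');cv2.imwrite('pics/top17c.png',cv2.resize(a[120:270,160:360],(800,600),interpolation=cv2.INTER_CUBIC))
E
```

```text
t 29.82 tcp_f [-0.1776 -0.0123  0.1367] tip_f [-0.1756 -0.0127  0.0397] q [-0.0496  0.2157  1.5618 -0.0049  1.3431 -1.5415]
toolaxes in forge x,y,z cols
 [[ 0.0007  0.9998  0.0211]
 [ 1.     -0.0006 -0.0042]
 [-0.0041  0.0211 -0.9998]] 
F_f [-6.8987 -1.02    4.1368] w 0.09394731870590588
```

View pics/top17c.png

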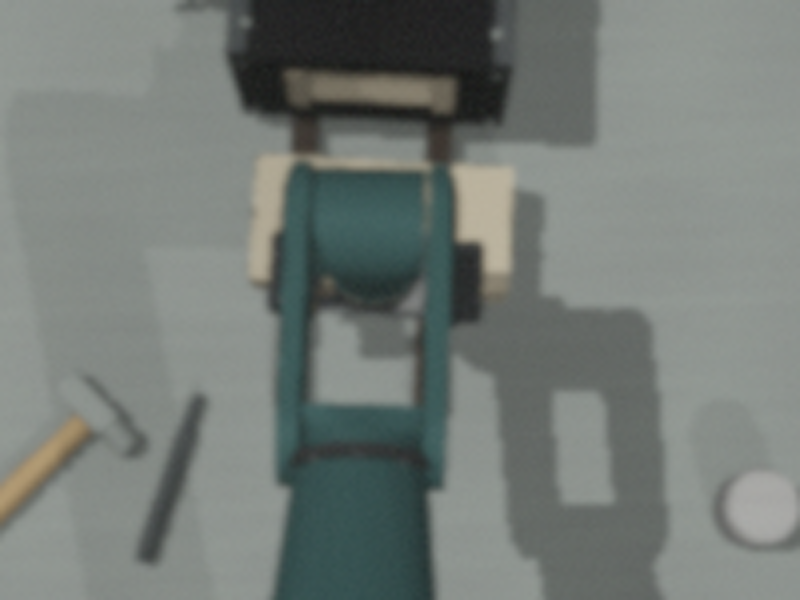

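View pics/wrist17.png

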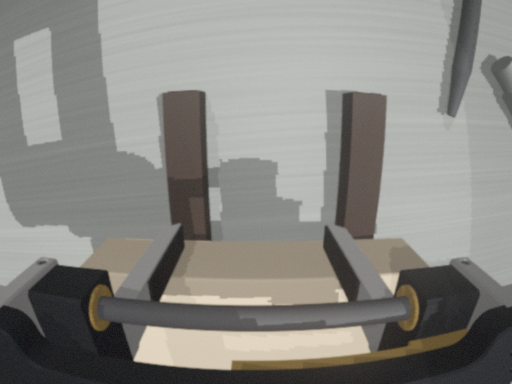

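jog_arm --pt "0 0 0 4 -0.3 0.5 94" --pt "0 0 0 4 -0.3 0.5 94" --pt "0 0 0 4 -0.3 0 94" --pt "0 0 0 4 -0.3 0 94" --pt "0 0 0 4 -0.3 0 94" --pt "0 0 0 4 -0.3 0 94" --pt "0 0 0 4 -0.3 0 94" --pt "0 0 0 4 -0.3 0 94" --pt "0 0 0 4 -0.3 0 94" --pt "0 0 0 4 -0.3 0 94" --pt "0 0 0 3 -0.2 0 94" --pt "0 0 0 2 -0.2 0 94"

```text
time: 31.38
tool_pos: [0.6166, 0.0236, 0.1368]
ee_rot: [3.122, 0.004, 1.493]
wrist_force: [-5.5, 0.8, 2.5]
width: 0.0942
```

```bash
python3 v.py 18
```

```text
t 31.38 tcp_f [-0.1329 -0.0122  0.1368] tip_f [-0.1309 -0.0127  0.0398] q [-0.0515  0.309   1.4453 -0.0049  1.3676 -1.5435]
toolaxes in forge x,y,z cols
 [[ 0.0007  0.9998  0.0198]
 [ 1.     -0.0006 -0.0043]
 [-0.0043  0.0198 -0.9998]] 
F_f [-5.5481  0.3972  2.4546] w 0.09423459346063186
```

View pics/c18.png

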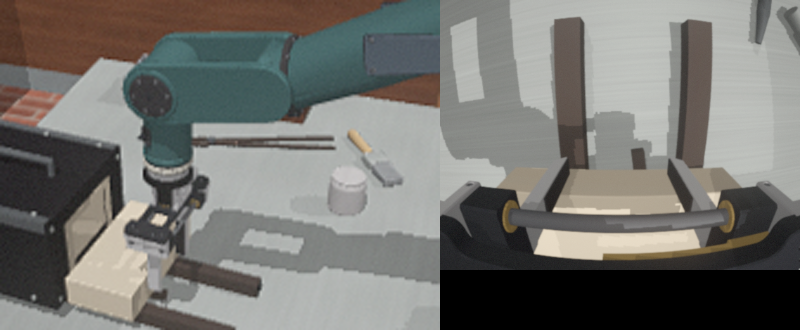

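jog_arm --pt "0 0 0 2 -0.15 0 94" --pt "0 0 0 2 -0.15 0 94" --pt "0 0 0 1 -0.1 0 94" --pt "0 0 0 0 0 0 94"

```text
time: 31.98
tool_pos: [0.6217, 0.0233, 0.1367]
ee_rot: [3.121, 0.004, 1.493]
wrist_force: [-6.4, 1.6, 2.4]
width: 0.094
```

jog_arm --pt "0 0 0 1 -0.1 0 94" --pt "0 0 0 1 -0.1 0 94" --pt "0 0 0 0 0 0 94"

```text
time: 32.35
tool_pos: [0.6231, 0.0231, 0.1367]
ee_rot: [3.123, 0.004, 1.493]
wrist_force: [-7.8, 1.0, 3.6]
width: 0.0937
```

jog_arm --pt "0 0 0 1.5 -0.1 0 94" --pt "0 0 0 0 0 0 94"

```text
time: 32.6
tool_pos: [0.6235, 0.0231, 0.1368]
ee_rot: [3.126, 0.004, 1.493]
wrist_force: [-11.8, 0.1, 5.6]
width: 0.094
```

jog_arm --pt "0 0 0 1.5 -0.1 0 94" --pt "0 0 0 0 0 0 94"

```text
time: 32.85
tool_pos: [0.6239, 0.023, 0.1368]
ee_rot: [3.13, 0.005, 1.493]
wrist_force: [-15.3, 0.4, 8.5]
width: 0.0938
```

jog_arm --pt "0 0 0 0.5 0 0.5 94" --pt "0 0 0 0 0 0 94" --pt "0 0 0 0 0 0 94"

```text
time: 33.22
tool_pos: [0.624, 0.023, 0.1368]
ee_rot: [3.131, 0.005, 1.494]
wrist_force: [-14.8, -0.6, 7.2]
width: 0.0939
```

```bash
python3 - <<'E'
from h import *
st()
shot('top','top19');shot('side','side19')
a=cv2.imread('pics/top19.png');cv2.imwrite('pics/top19c.png',cv2.resize(a[120:270,160:360],(800,600),interpolation=cv2.INTER_CUBIC))
a=cv2.imread('pics/side19.png');cv2.imwrite('pics/side19c.png',cv2.resize(a[130:250,140:300],(800,600),interpolation=cv2.INTER_CUBIC))
E
```

```text
t 33.23 tcp_f [-0.1254 -0.0124  0.1368] tip_f [-0.1243 -0.0128  0.0398] q [-0.052   0.329   1.4191 -0.0051  1.3827 -1.5448]
toolaxes in forge x,y,z cols
 [[-0.0001  0.9999  0.0109]
 [ 1.      0.0002 -0.0047]
 [-0.0047  0.0109 -0.9999]] 
F_f [-14.7011  -1.7431   7.2071] w 0.09390333452337561
```

View pics/top19c.png

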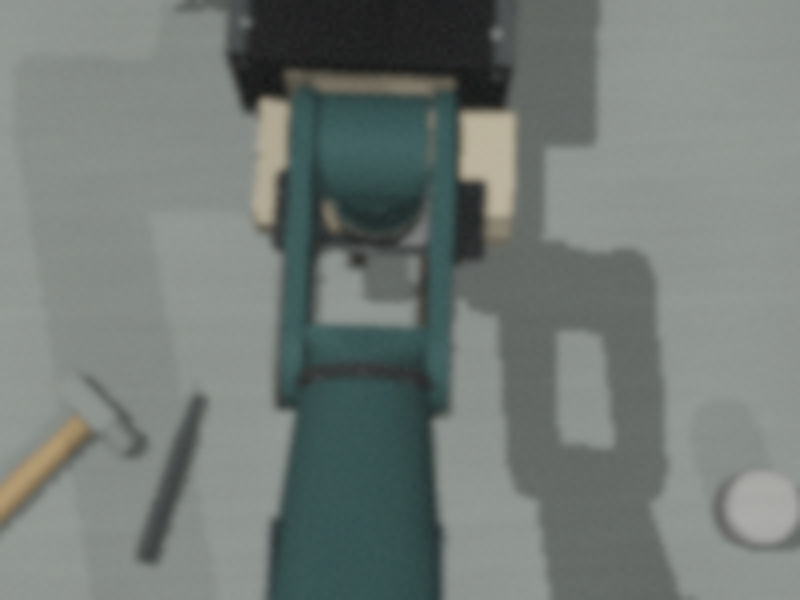

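View pics/side19c.png

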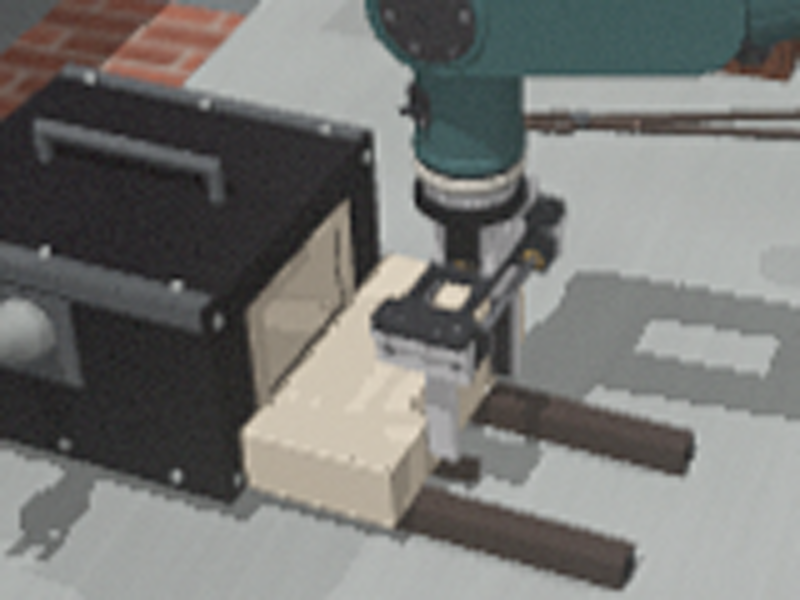

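jog_arm --pt "0 0 0 -2 0.15 0 94" --pt "0 0 0 -4 0.3 0 94" --pt "0 0 0 -10 0.8 0 94" --pt "0 0 0 -30 2 0 94" --pt "0 0 0 -40 3 20 94" --pt "0 0 0 -50 0 60 94" --pt "0 0 0 -50 0 60 94" --pt "0 0 0 -50 0 40 94" --pt "0 0 0 -40 -40 0 94" --pt "0 0 0 -20 -60 0 94" --pt "0 0 0 0 -60 0 94" --pt "0 0 0 0 0 0 94"

```text
time: 34.83
tool_pos: [0.3537, -0.1338, 0.2939]
ee_rot: [3.113, 0.006, 1.484]
wrist_force: [0.4, 0.2, -0.4]
width: 0.0943
```

```bash
python3 - <<'E'
from h import *
st()
np.set_printoptions(precision=4,suppress=True)
shot('top','top20');shot('side','side20')
a=cv2.imread('pics/top20.png');cv2.imwrite('pics/top20c.png',cv2.resize(a[90:210,200:360],(800,600),interpolation=cv2.INTER_CUBIC))
a=cv2.imread('pics/side20.png');cv2.imwrite('pics/side20c.png',cv2.resize(a[130:250,140:300],(800,600),interpolation=cv2.INTER_CUBIC))
for n in('top','side'):print([(np.round(d['bbox']),round(d['conf'],2)) for d in look_for('brick',n)])
E
```

```text
t 34.83 tcp_f [-0.3829 -0.1895  0.2939] tip_f [-0.3801 -0.1901  0.197 ] q [-0.5166 -0.3231  1.7562  0.0069  1.6798 -1.9998]
toolaxes in forge x,y,z cols
 [[ 0.0096  0.9995  0.0289]
 [ 0.9999 -0.0094 -0.006 ]
 [-0.0057  0.0289 -0.9996]] 
F_f [ 0.3818  0.2703 -0.4213] w 0.09430197774673638
[(array([223., 146., 288., 180.]), 0.88), (array([194., 215., 210., 260.]), 0.74)]
[(array([187., 179., 245., 232.]), 0.88)]
```

View pics/top20c.png

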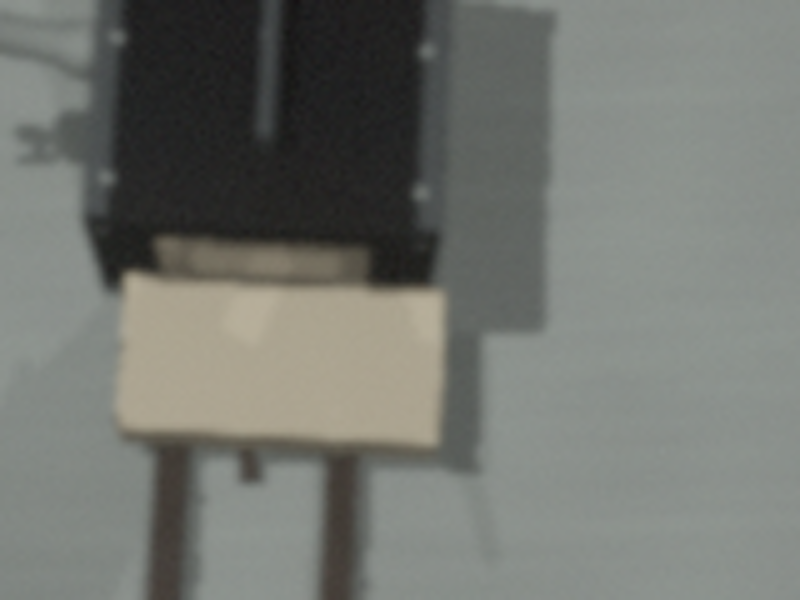

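View pics/side20c.png

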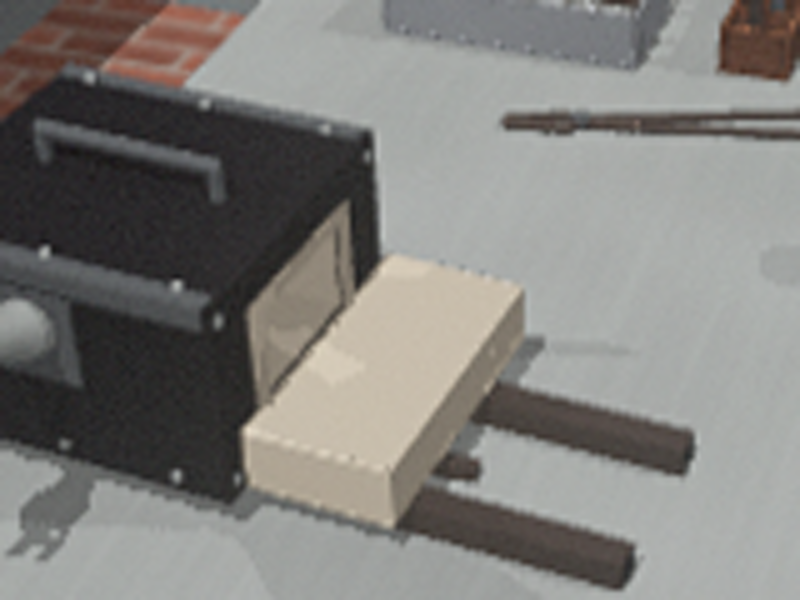

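```bash
python3 - <<'E'
from h import *
np.set_printoptions(precision=4,suppress=True)
P=[]
for U in((122,272),(446,290),(440,446),(119,434)):
    u=(np.array(U)+.5)/5-.5+[200,90];P.append(toforge(onplane('top',u,.076))[0]);print(P[-1])
P=np.array(P);print(np.arctan2(*(P[0]-P[1])[:2]),np.arctan2(*(P[3]-P[2])[:2]),P.mean(0))
S=[]
for U in((244,430),(390,470),(524,290),(385,252)):
    u=(np.array(U)+.5)/5-.5+[140,130];S.append(toforge(onplane('side',u,.076))[0]);print('s',S[-1])
S=np.array(S);print(np.arctan2(*(S[0]-S[3])[:2]),np.arctan2(*(S[1]-S[2])[:2]),S.mean(0))
c=T(FA,[-.057,S.mean(0)[1]*.5+P.mean(0)[1]*.5,0])[0]
top=[[a,b,z] for z in(.076,) for a,b in((-.114,-.1285),(0,-.1285),(0,.1015),(-.114,.1015))]
for n,bx in(('top',(200,90,160)),('side',(140,130,160))): overlay(n,n+'20',[(T(FA,top),(255,0,255))]+forge_polys(FA)[:4],n+'20o',bx)
E
```

```text
[-0.0015  0.104   0.076 ]
[-0.0025 -0.1291  0.076 ]
[-0.1171 -0.1297  0.076 ]
[-0.1208  0.0979  0.076 ]
0.004064095770790384 -0.015880390220580076 [-0.0605 -0.0142  0.076 ]
s [-0.0053  0.1013  0.076 ]
s [-0.1152  0.1006  0.076 ]
s [-0.1183 -0.1201  0.076 ]
s [-0.0003 -0.1253  0.076 ]
-0.022127972684383858 0.01409656391656548 [-0.0598 -0.0109  0.076 ]
```

View pics/top20o.png

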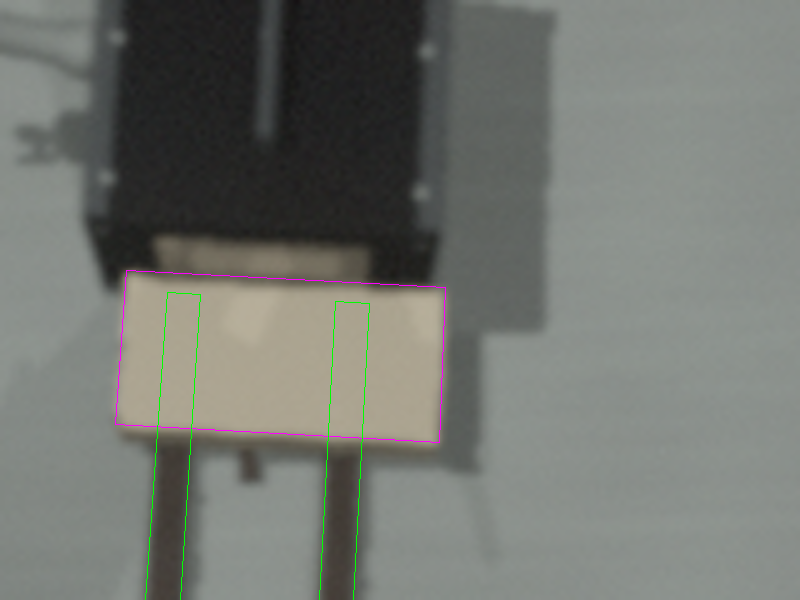

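View pics/side20o.png

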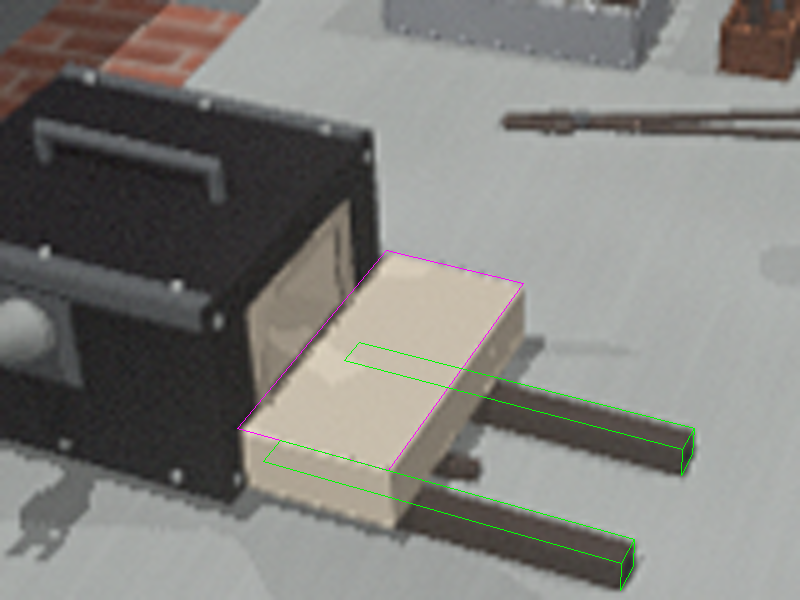

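```bash
python3 -c "
from h import *
print(close_job())"
```

```text
the job is handed in; nothing more can be done
None
```

The brick is laid across both skids against the forge front, and the job was handed in at about 35 s. `close_job()` gave no verdict, so what follows rests on my own checks.

- **Slide to the skid:** I slid the brick upright with two spread fingertips low on its back until it bore on the right skid, at about 13 N on the wrist.
- **Tip and ease down:** I straddled its head with the fingers, tipped it over the skid and lowered it on the front finger. The wrist read about 1 to 3 N on the way down. It fell to about zero when the brick lay flat.
- **Push home:** I slid it along the skids onto the front plate, at about 15 N on the wrist, then backed off and parked the arm clear.

| Last check (camera corners) | Measured | Allowed |
|---|---|---|
| Brick middle along the skids (x) | about -0.060 m | -0.0595 to -0.053 m |
| Brick middle between the skids (y) | about -0.012 m | within ±0.035 m |
| Out of square with the plate | -0.02 to +0.014 rad | under 0.04 rad |

- **Gap to the plate:** the camera x reading falls just outside the limit. It is only good to a few millimetres, so I relied on the force rising against a stop for contact. That rise does not tell one-corner contact from full-width contact.
- **Squareness:** the four edge readings disagreed in sign, averaging about -0.005 rad, so the brick looks square within measuring error.
- **Bystanders:** none looked moved in the pictures that showed them, but I did not measure them again.

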